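# Slide open the spice box and bring out the jar

## Task

Open the spice box: press down lightly on top of its flat sliding lid with the fingers and draw it toward the robot until it meets its stop; the lid is thin glass, so never lean on it hard. Then lift the amber jar out of the box and set it down (do not drop it) upright on the round cork trivet, wholly on it, let go, and leave the saucer, white jar, mug and egg cup where they are.

Things in the scene. Friction and masses are not known exactly. Their poses are not given: they have to be found in the camera images.
- box: wooden box, 200 (x) x 180 (y) mm, fixed. Origin: centre of its underside; +x points to its high rear end, away from the robot. Walls 7 mm; their lips stand 4 mm over the lid's highest seat and overlap its edges by 3 mm; floor 6 mm thick; rear wall 95 mm high. Rear compartment, x -17 to +93 mm, 166 mm wide, holds the jar; a 46 mm high divider closes it off from the front one, which stays covered.
- lid (a joint): how far the lid has slid open along its slope, in m: 0 closed, 0.100 at its stop, drawn toward the robot (the box's -x). About 4 N of pull keeps it moving; it stays where it is left.
- lid_ref (a point): point riding with the lid, over its centre; closed: over the box's centre, 82 mm up. The lid's top face lies 0 to 6 mm below it, unmeasured and different each time, firm under load: feel for it. Glass in a pale wood frame, 184 x 164 x 6 mm, no handle. x axis runs up the lid's slope (6 degrees, high end away from the robot), z square to the face. Cracks under more than 22 N.
- jar: amber glass jar with brass cap, 42 mm across, 62 mm tall, about 130 g, loose, standing on the floor of the box's rear compartment. Origin: centre of its underside, z up the jar. Its top stays below the lid.
- trivet: round cork trivet, 120 mm across, 10 mm thick, fixed. Origin: centre of its underside.
- saucer: blue saucer, 124 mm across, 16 mm high, loose; not the place for the jar. Origin: centre of its underside.
- white_jar: white jar with wooden cap, 48 mm across, 75 mm tall, standing outside the box; leave it. Origin: centre of its underside.
- mug: cream mug, 80 mm across, 90 mm tall; leave it. Origin: centre of its underside.
- eggcup: terracotta egg cup, 48 mm across, 55 mm tall; leave it. Origin: centre of its underside.

How it is judged:
On the way, in this order (a step that is already met when the one before it is completed fails the run):
1. the lid is on its way open with the fingers pressing on it (value of joint lid between 0.02 and 0.09 m and contact force between the fingers and lid above 3 N), for 0.1 s.
2. the lid is drawn open to its stop, the jar still in the box (value of joint lid above 0.094 m and z of jar in the frame of box below 0.012 m), for 0.2 s.
3. the jar is lifted clear of the box (z of jar in the frame of box above 0.095 m), for 0.1 s.
4. the jar is lowered onto the trivet while still held (horizontal distance between jar and trivet below 0.038 m and z of jar in the frame of trivet below 0.016 m and contact force between the fingers and jar above 0.5 N), for 0.1 s.
At the end, for the whole second after the job is handed in: the lid is open to its stop (at least 94 of 100 mm), and the amber jar stands upright (within 0.1 rad) and at rest on the cork trivet, its centre within 38 mm of the trivet's centre, released (value of joint lid above 0.094 m and horizontal distance between jar and trivet below 0.038 m and z of jar in the frame of trivet between 0.007 and 0.013 m and angle between jar's own z axis and vertical below 0.1 rad and linear speed of jar below 0.02 m/s); the robot touches nothing.
It fails at once if the glass lid is pressed or pushed with more than 22 N (contact force between any of the fingers, the arm and lid above 22 N).
It fails at once if the saucer, white jar, mug or egg cup is moved more than 25 mm (distance of any of saucer, white_jar, mug, eggcup from where it was at the start of the episode above 0.025 m).
It also fails if it takes over 58 s, if anything falls off the work surface, if the arm or the gripper's body presses on something with over 40 N, if the wrist force passes 120 N, or if a joint passes its speed limit or range.

## Robot

A 6-joint arm with a two-finger parallel gripper is mounted at the origin on the work surface. World frame = base frame: x ahead of the robot, y to its left, z up, the work surface at z = 0. Lengths are in m, angles in rad, forces in N, time in s.
With the tool pointing down it reaches from about 0.3 to 0.875 m from the base axis. Payload 6.4 kg.
Tool frame: the origin (TCP) lies between the finger pads; the fingertips stand 25 mm ahead of it and the grasp point (between the pads) lies 6 mm ahead of it; y points along the fingers, x is the direction in which the jaws open and shut, and the axes are right-handed (so a half turn about y gives the same grasp; the last joint's range is limited). The gripper opens to 85 mm and grips with 20 to 120 N. Pads are 22 mm wide; open, the fingers measure 114 mm over their backs; the gripper's body (76 mm by 85 mm) begins 54 mm behind the grasp point. The pads swing forward as they close: fully open they stand 13 mm farther back than shut.
Start: joints at [0.972, 0.181, 1.607, -0, 1.354, -0.206], TCP at [0.22, 0.531, 0.224] pointing down, gripper open.
Joint ranges: [-2.99, 2.99], [-0.89, 2.07], [0.3, 2.58], [-1.14, 4.28], [0, 2.63], [-3.12, 3.12]. Speed limits (rad/s): [2.57, 2.57, 3.01, 3.14, 3.14, 3.14].

## Interface

Orientations are given as a unit quaternion [w, x, y, z].
In Python, from bench import ctrl, vision, ticket, find_in, regions_of, pinpoint gives the robot as it stands.
- The arm moves only by the tool apply_moves, never from a script. Its argument "increments" is a list of rows, each an object of numbers: "x", "y", "z": the shift along the tool's x, y, z in cm; "ax", "ay", "az": the turn, a rotation vector about the tool's x, y, z in rad; "grip": the closure, from 0 (fully open) to 1 (shut). A call has 1 to 12 rows; each row is the pose to reach, as a shift and turn from the pose measured when the call began, along the tool's axes at that moment; what a row does not reach only later rows make up. A row lasts 1/8 s, in which the tool goes at most 62.5 mm and 10.7 degrees, less where a joint would pass 70% of its speed; a pose out of reach is approached as far as the arm can. A call with a gripper value outside its range is refused whole. The fingers move at their own pace and stop on an object; the grip force is fixed at half the most. Time passes only in rows, so rows that repeat a pose let the fingers close. It gives the time, the measured TCP pose, the force and the opening at its end, in the units of the state.
- ctrl.get_obs(): the state, without advancing time (a new reading comes with each control period).
- vision.camera(name): name is "side" or "top" or "wrist"; returns the picture (420x560x3 uint8, red, green, blue); there is no depth.
- vision.camera_params(name): a dict with "intrinsics" (3x3 intrinsics, pixels), "R" (3x3) and "t" (3): a world point X has camera coordinates R X + t. Camera axes: x right, y down, z forward; pixel columns grow to the right and rows downward; lengths in m; the calibration is good to about 2 mm. The wrist camera is an equidistant fisheye: a pixel r from the principal point sees the ray r / f radians off the axis. A picture is of the moment at which its call begins: read the wrist's pose just before it. camera_params takes no time and is no camera call; for the wrist camera it gives the pose at the moment of the call.
- ticket.hand_in(): hands the job in, once; it reports no verdict.
Trained networks look in the newest picture that a camera, given by its name, has taken for a name from the list of things; names that differ only in an ending like _2 or _b are one class to them, and where a whole thing is asked for, a point or a joint stands for the part that bears it (a point fixed in the world has none). Each returns a list of dicts, best first, with "p" (0 to 1); they miss things now and then, are a little off and sometimes report something else, mostly with a low value. They report only what shows in the picture. A call takes as long as a camera call.
- find_in(camera, query): "rect" ([centre column, centre row, width, height] in pixels, round what is visible of it).
- regions_of(camera, query): "mask" (420x560 bool, what is visible of it) and "rect" ([centre column, centre row, width, height] in pixels, round what is visible of it).
- pinpoint(camera, query): "xy" ([column, row] in pixels: a listed point, or the origin of a listed thing).
The state is a dict: "time_s": time; "q": joint angles; "dq": joint speeds; "joint_efforts": joint torques, N m; "eef_pos": TCP position; "eef_rot": TCP orientation; "wrist_force": force on the tool from outside, world axes, zero at the start; "torque": the same for the moment, N m; "opening": opening from 0.0 (shut) to 1.0 (fully open).
Only numpy, scipy, OpenCV 4.12 (cv2) and the standard library are available. Lean on these libraries where they do the work, as an engineer would, in place of code of your own. Each camera call takes 0.05 s, during which the arm holds its last target.

## Working session

There is one attempt and no reset: what is moved stays moved. The work goes in short steps, Python scripts to look and compute and a tool call to move; the robot and the scene stay as the last step left them, time stands still between calls to the robot, and variables do not carry over. Pictures are saved under pics/ and viewed, and the job is handed in when it is done.

Besides the shell and the picture viewer there is one more tool, called by a JSON object that holds its "op" and its "data", one argument or row to a line. apply_moves: Moves the arm, as the interface text tells. Its arguments: {"type":"object","properties":{"increments":{"type":"array","items":{"type":"object","properties":{"x":{"type":"number"},"y":{"type":"number"},"z":{"type":"number"},"ax":{"type":"number"},"ay":{"type":"number"},"az":{"type":"number"},"grip":{"type":"number"}}}}},"required":["increments"]}

```bash
mkdir -p pics; ls
python3 - <<'E'
from bench import ctrl, vision, find_in, pinpoint
import cv2, numpy as np
np.set_printoptions(precision=4,suppress=True)
o=ctrl.get_obs(); print({k:np.round(v,4) for k,v in o.items()})
for c in ["top","side","wrist"]:
    im=vision.camera(c); cv2.imwrite(f"pics/{c}0.png",im[:,:,::-1])
    p=vision.camera_params(c); print(c,p)
    for n in ["box","lid_ref","jar","trivet","saucer","white_jar","mug","eggcup"]:
        try:
            r=pinpoint(c,n); print(n,[(np.round(a["xy"],1),round(a["p"],2)) for a in r[:2]])
        except Exception as e: print(n,e)
print(ctrl.get_obs()["time_s"])
E
```

```text
pics
{'time_s': np.float64(0.0), 'q': array([ 0.9717,  0.1815,  1.608 , -0.    ,  1.3538, -0.2063]), 'dq': array([ 0.0022,  0.0001,  0.0004,  0.0008,  0.0008, -0.    ]), 'joint_efforts': array([  0.0003, -44.4894, -35.1323,  -0.0005,   0.0091,  -0.    ]), 'eef_pos': array([0.2198, 0.5307, 0.2236]), 'eef_rot': array([-0.5877,  0.5882,  0.3923, -0.3934]), 'wrist_force': array([ 0.0706, -0.3315,  0.5878]), 'torque': array([-0.0138, -0.0729, -0.0351]), 'opening': np.float64(1.0015)}
top {'intrinsics': array([[509.3997,   0.    , 273.5272],
       [  0.    , 509.3997, 208.7567],
       [  0.    ,   0.    ,   1.    ]]), 'R': array([[-0.0071, -0.9996, -0.0275],
       [-0.9922,  0.0104, -0.1243],
       [ 0.1246,  0.0264, -0.9919]]), 't': array([0.0454, 0.5398, 0.9581])}
box [(array([302.2, 199.8]), 0.94), (array([307.5, 197. ]), 0.71)]
lid_ref [(array([307.2, 197.1]), 0.62)]
jar []
trivet [(array([436.9, 242.2]), 0.7), (array([176.1, 156.6]), 0.25)]
saucer [(array([152.3, 244.7]), 0.59)]
white_jar [(array([430.1, 157.1]), 0.55)]
mug [(array([125.7, 170. ]), 0.85)]
eggcup []
side {'intrinsi
[... 380 characters left out ...]
0.74)]
jar []
trivet [(array([377.6, 358.1]), 0.9)]
saucer [(array([194.3, 194.4]), 0.76)]
white_jar [(array([435.7, 294.1]), 0.73)]
mug [(array([232.1, 162.7]), 0.55), (array([306.2, 219.2]), 0.26)]
eggcup [(array([261. , 171.7]), 0.64)]
wrist {'intrinsics': array([[325.1923,   0.    , 276.9439],
       [  0.    , 325.1923, 208.5402],
       [  0.    ,   0.    ,   1.    ]]), 'R': array([[ 0.3829,  0.9238, -0.0006],
       [ 0.8798, -0.3645,  0.3051],
       [ 0.2816, -0.1174, -0.9523]]), 't': array([-0.575 , -0.041 ,  0.3797])}
box [(array([104. , 416.7]), 0.9)]
lid_ref []
jar []
trivet [(array([ 20.2, 398.6]), 0.62)]
saucer [(array([196.7, 373.3]), 0.68)]
white_jar []
mug []
eggcup []
1.35
```

View pics/top0.png

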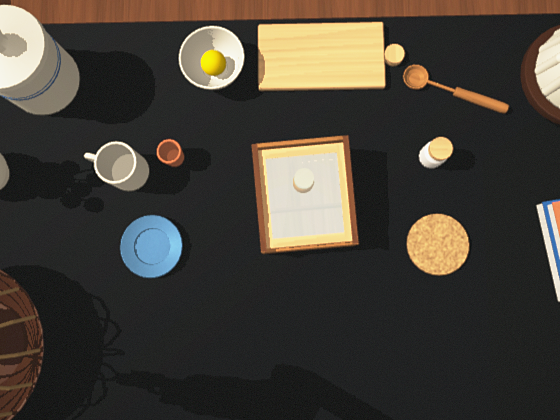

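View pics/side0.png

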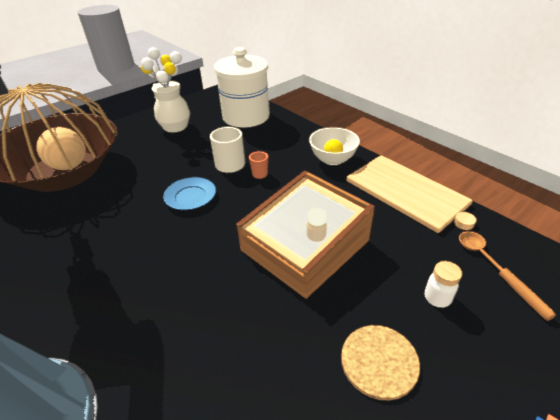

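Run:
```python
import cv2
a=cv2.imread('pics/top0.png')[125:265,240:370]; cv2.imwrite('pics/ztop.png',cv2.resize(a,None,fx=4.2,fy=4.2,interpolation=cv2.INTER_CUBIC))
a=cv2.imread('pics/side0.png')[165:300,230:385]; cv2.imwrite('pics/zside.png',cv2.resize(a,None,fx=4.2,fy=4.2,interpolation=cv2.INTER_CUBIC))
```

```text
(no output)
```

View pics/ztop.png

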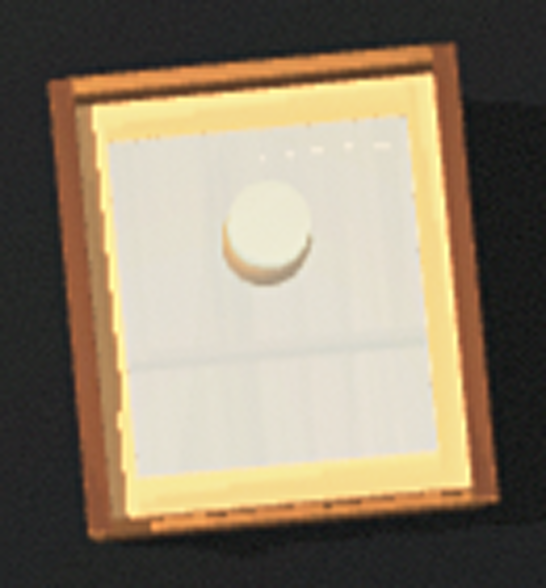

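View pics/zside.png

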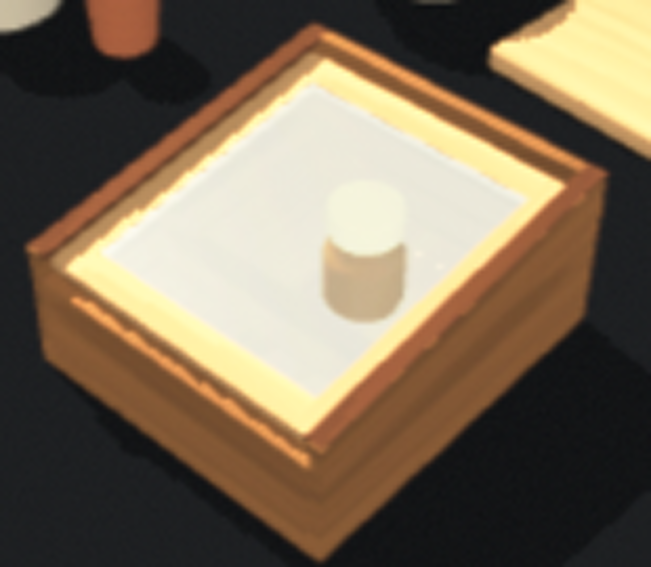

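```bash
cat > h.py <<'E'
from bench import ctrl, vision, find_in, regions_of, pinpoint
import cv2, numpy as np
from scipy.optimize import least_squares
from scipy.spatial.transform import Rotation as Rn
np.set_printoptions(precision=4,suppress=True)
def proj(c,X):
    p=vision.camera_params(c); X=np.atleast_2d(X)
    Y=X@p["R"].T+p["t"]; u=Y@p["intrinsics"].T
    return u[:,:2]/u[:,2:]
def plane(c,uv,z):
    p=vision.camera_params(c); d=p["R"].T@np.linalg.inv(p["intrinsics"])@np.array([*uv,1.]); C=-p["R"].T@p["t"]
    return C+d*(z-C[2])/d[2]
def tri(uvs):
    f=lambda X: np.concatenate([(proj(c,X)[0]-uv) for c,uv in uvs.items()])
    r=least_squares(f,[.55,0,.05]); return r.x,np.abs(r.fun).max()
E
python3 - <<'E'
from h import *
T=[(251.4,144),(349,135.2),(358.3,244),(261.4,253.6)]
S=[(305,170.5),(374.5,206.2),(304.3,271.4),(237.9,224),(306.2,298.3),(240.7,250)]
L=np.array([(.1,.09),(.1,-.09),(-.1,-.09),(-.1,.09)])
def pts(v):
    x,y,a,zb,zf=v; c,s=np.cos(a),np.sin(a)
    P=[[x+c*p-s*q,y+s*p+c*q] for p,q in L]
    T3=[[*P[i],[zb,zb,zf,zf][i]] for i in range(4)]
    return np.array(T3),np.array(T3+[[*P[2],0],[*P[3],0]])
def f(v):
    a,b=pts(v); return np.concatenate([(proj('top',a)-T).ravel(),(proj('side',b)-S).ravel()])
r=least_squares(f,[.55,0,0,.095,.075],loss='soft_l1'); print("box",r.x); print(f(r.x).reshape(-1,2))
print("jar top", tri({'top':(303.6,177.9),'side':(317.4,216.2)}), plane('top',(303.6,177.9),.068), plane('side',(317.4,216.2),.068))
vision.camera('top');vision.camera('side')
for n,z in [("trivet",.01),("saucer",.016),("white_jar",.075),("mug",.09),("eggcup",.055)]:
    for c in ['top','side']:
        m=regions_of(c,n)
        if m:
            mm=m[0]; ct=mm["rect"][:2]; ys,xs=np.nonzero(mm["mask"]); ct2=(xs.mean(),ys.mean())
            print(n,c,round(mm["p"],2),mm["rect"],plane(c,ct,z/2)[:2] if n in("white_jar","mug","eggcup") else plane(c,ct,z)[:2],plane(c,ct2,z)[:2])
E
```

```text
box [ 0.5614 -0.0191  0.0767  0.0964  0.0757]
[[ 0.4766 -0.0949]
 [-0.3415  0.0961]
 [ 0.1241 -0.353 ]
 [-0.2741 -1.6483]
 [-0.2889 -0.1506]
 [-0.1535  0.0157]
 [ 1.9242  0.8705]
 [-1.2885 -0.4487]
 [-0.5686  0.636 ]
 [-0.2299  0.1045]]
jar top (array([ 0.5961, -0.0182,  0.0604]), np.float64(0.2767096451115094)) [ 0.5943 -0.0176  0.068 ] [ 0.5904 -0.0242  0.068 ]
trivet top 0.96 [439.4, 243.2, 63.2, 60.7] [ 0.4718 -0.2838] [ 0.4708 -0.2794]
trivet side 0.92 [379.0, 362.7, 76.7, 75.6] [ 0.4636 -0.2848] [ 0.4648 -0.2854]
saucer top 0.85 [150.7, 246.8, 61.5, 63.3] [0.4692 0.2848] [0.4714 0.2847]
white_jar top 0.66 [434.1, 153.1, 37.0, 31.0] [ 0.646  -0.2737] [ 0.6395 -0.2652]
white_jar side 0.84 [441.8, 282.9, 39.8, 51.5] [ 0.6487 -0.2744] [ 0.6148 -0.2855]
mug top 0.98 [116.9, 166.3, 62.0, 47.5] [0.6262 0.3475] [0.618  0.3268]
mug side 0.56 [227.7, 150.0, 34.8, 46.8] [0.624  0.3353] [0.5876 0.2769]
eggcup top 0.94 [171.7, 153.5, 24.4, 27.6] [0.6546 0.2437] [0.651 0.241]
eggcup side 0.61 [258.8, 165.1, 18.4, 28.7] [0.6543 0.2453] [0.6336 0.2186]
```

```bash
cat >> h.py <<'E'
BX,BY,BA=.5614,-.0191,.0767
RB=Rn.from_euler('z',BA).as_matrix()
def b2w(p): return RB@np.array(p,float)+[BX,BY,0]
def w2b(p): return RB.T@(np.array(p)-[BX,BY,0])
def state():
    o=ctrl.get_obs(); q=o["eef_rot"]; R=Rn.from_quat([q[1],q[2],q[3],q[0]]).as_matrix()
    return o,np.array(o["eef_pos"]),R
def Rt(pitch=0,yaw=BA,sx=1):
    # tool y along -normal (pitched), tool x = sx*yawed y
    RZ=Rn.from_euler('z',yaw).as_matrix()
    y=RZ@[np.sin(pitch),0,-np.cos(pitch)]; x=RZ@[0,sx,0]
    return np.column_stack([x,y,np.cross(x,y)])
def rel(tp,tR):
    o,p,R=state()
    d=R.T@(np.array(tp)-p)*100; a=Rn.from_matrix(R.T@tR).as_rotvec()
    print("t",o["time_s"],"pos",p,"F",np.array(o["wrist_force"]),"open",o["opening"],"\nshift cm",d,"rotvec",a)
    return d,a
E
python3 - <<'E'
from h import *
o,p,R=state(); print(R)
for sx in (1,-1):
    rel(b2w([.03,0,.084+.025+.03]),Rt(np.radians(6),BA,sx))
E
```

```text
[[ 0.3828 -0.     -0.9238]
 [ 0.9238  0.      0.3828]
 [ 0.     -1.      0.    ]]
t 1.95 pos [0.2201 0.5312 0.2245] F [0.3022 0.5391 1.0872] open 0.9957960387363548 
shift cm [-36.4192   8.5479 -55.2727] rotvec [-0.1028 -0.4691 -0.0246]
t 1.95 pos [0.2201 0.5312 0.2245] F [0.3022 0.5391 1.0872] open 0.9957960387363548 
shift cm [-36.4192   8.5479 -55.2727] rotvec [ 0.0334  2.6689 -0.1399]
```

{"op": "apply_moves", "data": {
  "increments": [
    {"x": -3,"y": 0.3,"z": -4.6,"ay": -0.04,"ax": -0.01,"grip": 1},
    {"x": -6,"y": 0.6,"z": -9.2,"ay": -0.08,"ax": -0.02,"grip": 1},
    {"x": -9,"y": 1,"z": -13.8,"ay": -0.12,"ax": -0.03,"grip": 1},
    {"x": -12,"y": 1.3,"z": -18.4,"ay": -0.16,"ax": -0.04,"grip": 1},
    {"x": -15,"y": 1.6,"z": -23,"ay": -0.2,"ax": -0.05,"grip": 1},
    {"x": -18,"y": 2,"z": -27.6,"ay": -0.24,"ax": -0.06,"grip": 1},
    {"x": -21,"y": 2.3,"z": -32.2,"ay": -0.28,"ax": -0.07,"grip": 1},
    {"x": -24,"y": 2.6,"z": -36.8,"ay": -0.32,"ax": -0.08,"grip": 1},
    {"x": -27,"y": 3,"z": -41.4,"ay": -0.36,"ax": -0.09,"grip": 1},
    {"x": -30,"y": 3.3,"z": -46,"ay": -0.4,"ax": -0.1,"grip": 1},
    {"x": -33,"y": 3.7,"z": -50.6,"ay": -0.44,"ax": -0.1,"az": -0.02,"grip": 1},
    {"x": -36.4,"y": 4,"z": -55.3,"ax": -0.1028,"ay": -0.469,"az": -0.0246,"grip": 1}
  ]
}}

```text
invalid input
```

Run:
```python
from h import *
rel(b2w([.03,0,.084+.025+.015]),Rt(np.radians(6)))
```

```text
t 1.95 pos [0.2201 0.5312 0.2245] F [0.3022 0.5391 1.0872] open 0.9957960387363548 
shift cm [-36.4192  10.0479 -55.2727] rotvec [-0.1028 -0.4691 -0.0246]
```

{"op": "apply_moves", "data": {
  "increments": [
    {"x": -3,"y": 0.3,"z": -4.6,"ax": -0.01,"ay": -0.04,"az": 0,"grip": 1.0},
    {"x": -6,"y": 0.6,"z": -9.2,"ax": -0.02,"ay": -0.08,"az": 0,"grip": 1.0}
  ]
}}

```text
time_s: 2.2
eef_pos: [0.2825, 0.4398, 0.2184]
eef_rot: [-0.565, 0.577, 0.421, -0.413]
wrist_force: [1.1, 0.9, 0.3]
opening: 0.601
```

Run:
```python
from h import *
rel(b2w([.03,0,.084+.025+.04]),Rt(np.radians(6)))
```

```text
t 2.2 pos [0.2825 0.4398 0.2184] F [1.1478 0.8691 0.2813] open 0.6009656137882576 
shift cm [-34.0728   7.8531 -43.1769] rotvec [-0.0832 -0.3857 -0.0249]
```

{"op": "apply_moves", "data": {
  "increments": [
    {"x": -3.8,"y": 0.8,"z": -4.8,"ax": -0.01,"ay": -0.04,"az": 0,"grip": 1},
    {"x": -7.6,"y": 1.6,"z": -9.6,"ax": -0.02,"ay": -0.08,"az": -0.005,"grip": 1},
    {"x": -11.4,"y": 2.4,"z": -14.4,"ax": -0.03,"ay": -0.12,"az": -0.01,"grip": 1},
    {"x": -15.2,"y": 3.2,"z": -19.2,"ax": -0.04,"ay": -0.17,"az": -0.01,"grip": 1},
    {"x": -19,"y": 4,"z": -24,"ax": -0.05,"ay": -0.21,"az": -0.015,"grip": 1},
    {"x": -22.8,"y": 4.8,"z": -28.8,"ax": -0.055,"ay": -0.26,"az": -0.015,"grip": 1},
    {"x": -26.6,"y": 5.6,"z": -33.6,"ax": -0.065,"ay": -0.3,"az": -0.02,"grip": 1},
    {"x": -30.4,"y": 6.4,"z": -38.4,"ax": -0.075,"ay": -0.34,"az": -0.02,"grip": 1},
    {"x": -34.1,"y": 7.8,"z": -43.2,"ax": -0.0832,"ay": -0.3857,"az": -0.0249,"grip": 1},
    {"x": -34.1,"y": 7.8,"z": -43.2,"ax": -0.0832,"ay": -0.3857,"az": -0.0249,"grip": 1}
  ]
}}

```text
time_s: 3.45
eef_pos: [0.5926, -0.0211, 0.1483]
eef_rot: [-0.456, 0.506, 0.544, -0.49]
wrist_force: [-0.3, 0.9, 0.3]
opening: -0.003
```

Run:
```python
from h import *
rel(b2w([.03,0,.084+.025+.01]),Rt(np.radians(6)))
cv2.imwrite('pics/w1.png',vision.camera('wrist')[:,:,::-1])
cv2.imwrite('pics/s1.png',vision.camera('side')[:,:,::-1])
```

```text
t 3.45 pos [ 0.5926 -0.0211  0.1483] F [-0.286   0.8787  0.2785] open -0.003294087384830416 
shift cm [0.4424 2.9066 0.4018] rotvec [-0.0009 -0.0045 -0.0008]
```

View pics/s1.png

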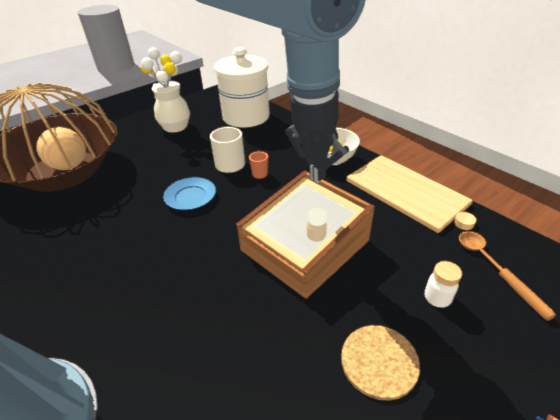

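View pics/w1.png

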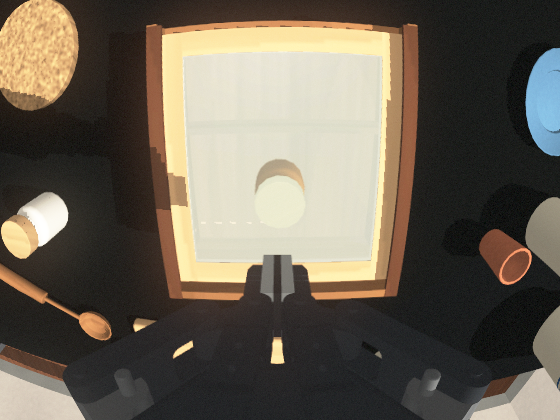

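{"op": "apply_moves", "data": {
  "increments": [
    {"x": 0.3,"y": 1.6,"z": 0.2,"ax": 0,"ay": 0,"az": 0,"grip": 1},
    {"x": 0.44,"y": 3.0,"z": 0.4,"ax": 0,"ay": -0.0045,"az": 0,"grip": 1},
    {"x": 0.44,"y": 3.2,"z": 0.4,"ax": 0,"ay": -0.0045,"az": 0,"grip": 1},
    {"x": 0.44,"y": 3.2,"z": 0.4,"ax": 0,"ay": -0.0045,"az": 0,"grip": 1}
  ]
}}

```text
time_s: 4.05
eef_pos: [0.5899, -0.0128, 0.1165]
eef_rot: [-0.454, 0.503, 0.546, -0.492]
wrist_force: [0.6, -0.0, 0.9]
opening: -0.001
```

Run:
```python
from h import *
rel(b2w([.03,0,.084+.025+.0]),Rt(np.radians(6)))
```

```text
t 4.05 pos [ 0.5899 -0.0128  0.1165] F [ 0.5823 -0.003   0.8957] open -0.0014642078999301535 
shift cm [-0.4136  0.7539 -0.0277] rotvec [-0.0018  0.0035  0.0007]
```

{"op": "apply_moves", "data": {
  "increments": [
    {"x": 0,"y": 0.2,"z": 0,"ax": 0,"ay": 0,"az": 0,"grip": 1},
    {"x": 0,"y": 0.4,"z": 0,"ax": 0,"ay": 0,"az": 0,"grip": 1},
    {"x": 0,"y": 0.5,"z": 0,"ax": 0,"ay": 0,"az": 0,"grip": 1}
  ]
}}

```text
time_s: 4.42
eef_pos: [0.5905, -0.0128, 0.1116]
eef_rot: [-0.454, 0.504, 0.546, -0.492]
wrist_force: [0.2, 0.2, -0.2]
opening: -0.0
```

{"op": "apply_moves", "data": {
  "increments": [
    {"x": 0,"y": 0.1,"z": 0,"ax": 0,"ay": 0,"az": 0,"grip": 1},
    {"x": 0,"y": 0.1,"z": 0,"ax": 0,"ay": 0,"az": 0,"grip": 1}
  ]
}}

```text
time_s: 4.68
eef_pos: [0.5906, -0.0128, 0.1105]
eef_rot: [-0.454, 0.504, 0.546, -0.492]
wrist_force: [0.0, 0.4, -0.2]
opening: 0.002
```

{"op": "apply_moves", "data": {
  "increments": [
    {"x": 0,"y": 0.1,"z": 0,"ax": 0,"ay": 0,"az": 0,"grip": 1},
    {"x": 0,"y": 0.1,"z": 0,"ax": 0,"ay": 0,"az": 0,"grip": 1}
  ]
}}

```text
time_s: 4.92
eef_pos: [0.5907, -0.0128, 0.1094]
eef_rot: [-0.454, 0.504, 0.546, -0.492]
wrist_force: [-0.5, 0.7, 0.6]
opening: 0.002
```

{"op": "apply_moves", "data": {
  "increments": [
    {"x": 0,"y": 0.05,"z": 0,"ax": 0,"ay": 0,"az": 0,"grip": 1},
    {"x": 0,"y": 0.05,"z": 0,"ax": 0,"ay": 0,"az": 0,"grip": 1}
  ]
}}

```text
time_s: 5.18
eef_pos: [0.5907, -0.0128, 0.1088]
eef_rot: [-0.454, 0.504, 0.546, -0.492]
wrist_force: [1.0, -0.9, 0.1]
opening: -0.004
```

{"op": "apply_moves", "data": {
  "increments": [
    {"x": 0,"y": 0.05,"z": 0,"ax": 0,"ay": 0,"az": 0,"grip": 1},
    {"x": 0,"y": 0.05,"z": 0,"ax": 0,"ay": 0,"az": 0,"grip": 1}
  ]
}}

```text
time_s: 5.42
eef_pos: [0.5907, -0.0128, 0.1083]
eef_rot: [-0.454, 0.504, 0.546, -0.492]
wrist_force: [0.4, -0.3, 0.1]
opening: 0.004
```

{"op": "apply_moves", "data": {
  "increments": [
    {"x": 0,"y": 0.05,"z": 0,"ax": 0,"ay": 0,"az": 0,"grip": 1},
    {"x": 0,"y": 0.05,"z": 0,"ax": 0,"ay": 0,"az": 0,"grip": 1}
  ]
}}

```text
time_s: 5.68
eef_pos: [0.5907, -0.0128, 0.1077]
eef_rot: [-0.454, 0.503, 0.546, -0.492]
wrist_force: [-0.3, -0.2, -0.1]
opening: -0.0
```

{"op": "apply_moves", "data": {
  "increments": [
    {"x": 0,"y": 0.05,"z": 0,"ax": 0,"ay": 0,"az": 0,"grip": 1},
    {"x": 0,"y": 0.05,"z": 0,"ax": 0,"ay": 0,"az": 0,"grip": 1}
  ]
}}

```text
time_s: 5.92
eef_pos: [0.5907, -0.0128, 0.1072]
eef_rot: [-0.455, 0.503, 0.546, -0.492]
wrist_force: [0.5, -0.1, -0.2]
opening: 0.001
```

{"op": "apply_moves", "data": {
  "increments": [
    {"x": 0,"y": 0.05,"z": 0,"ax": 0,"ay": 0,"az": 0,"grip": 1},
    {"x": 0,"y": 0.05,"z": 0,"ax": 0,"ay": 0,"az": 0,"grip": 1}
  ]
}}

```text
time_s: 6.18
eef_pos: [0.5907, -0.0127, 0.1067]
eef_rot: [-0.455, 0.503, 0.546, -0.492]
wrist_force: [1.1, 0.5, 0.2]
opening: 0.003
```

{"op": "apply_moves", "data": {
  "increments": [
    {"x": 0,"y": 0.05,"z": 0,"ax": 0,"ay": 0,"az": 0,"grip": 1},
    {"x": 0,"y": 0.05,"z": 0,"ax": 0,"ay": 0,"az": 0,"grip": 1}
  ]
}}

```text
time_s: 6.42
eef_pos: [0.5907, -0.0127, 0.1061]
eef_rot: [-0.455, 0.503, 0.546, -0.492]
wrist_force: [-0.8, 0.4, -0.2]
opening: 0.002
```

{"op": "apply_moves", "data": {
  "increments": [
    {"x": 0,"y": 0.05,"z": 0,"ax": 0,"ay": 0,"az": 0,"grip": 1},
    {"x": 0,"y": 0.05,"z": 0,"ax": 0,"ay": 0,"az": 0,"grip": 1}
  ]
}}

```text
time_s: 6.68
eef_pos: [0.5907, -0.0127, 0.1055]
eef_rot: [-0.455, 0.503, 0.546, -0.492]
wrist_force: [-0.1, -0.1, -0.2]
opening: 0.001
```

{"op": "apply_moves", "data": {
  "increments": [
    {"x": 0,"y": 0.05,"z": 0,"ax": 0,"ay": 0,"az": 0,"grip": 1},
    {"x": 0,"y": 0.05,"z": 0,"ax": 0,"ay": 0,"az": 0,"grip": 1}
  ]
}}

```text
time_s: 6.92
eef_pos: [0.5907, -0.0127, 0.1049]
eef_rot: [-0.455, 0.503, 0.546, -0.492]
wrist_force: [0.4, 0.9, -1.0]
opening: -0.002
```

{"op": "apply_moves", "data": {
  "increments": [
    {"x": 0,"y": 0.05,"z": 0,"ax": 0,"ay": 0,"az": 0,"grip": 1},
    {"x": 0,"y": 0.05,"z": 0,"ax": 0,"ay": 0,"az": 0,"grip": 1}
  ]
}}

```text
time_s: 7.18
eef_pos: [0.5908, -0.0127, 0.1044]
eef_rot: [-0.455, 0.503, 0.546, -0.492]
wrist_force: [-0.1, -0.8, -0.5]
opening: -0.0
```

{"op": "apply_moves", "data": {
  "increments": [
    {"x": 0,"y": 0.05,"z": 0,"ax": 0,"ay": 0,"az": 0,"grip": 1},
    {"x": 0,"y": 0.05,"z": 0,"ax": 0,"ay": 0,"az": 0,"grip": 1}
  ]
}}

```text
time_s: 7.42
eef_pos: [0.5907, -0.0127, 0.1038]
eef_rot: [-0.455, 0.503, 0.546, -0.492]
wrist_force: [0.0, 0.3, 1.0]
opening: 0.001
```

{"op": "apply_moves", "data": {
  "increments": [
    {"x": 0,"y": 0.05,"z": 0,"ax": 0,"ay": 0,"az": 0,"grip": 1},
    {"x": 0,"y": 0.05,"z": 0,"ax": 0,"ay": 0,"az": 0,"grip": 1}
  ]
}}

```text
time_s: 7.68
eef_pos: [0.5908, -0.0127, 0.1033]
eef_rot: [-0.455, 0.503, 0.546, -0.492]
wrist_force: [0.2, 0.1, -0.3]
opening: -0.002
```

{"op": "apply_moves", "data": {
  "increments": [
    {"x": 0,"y": 0.05,"z": 0,"ax": 0,"ay": 0,"az": 0,"grip": 1},
    {"x": 0,"y": 0.05,"z": 0,"ax": 0,"ay": 0,"az": 0,"grip": 1}
  ]
}}

```text
time_s: 7.92
eef_pos: [0.5908, -0.0126, 0.1027]
eef_rot: [-0.455, 0.503, 0.546, -0.492]
wrist_force: [0.5, -0.0, -0.4]
opening: 0.001
```

Run:
```python
from h import *
o,p,R=state(); tip=p+.025*R[:,1]; print(tip,w2b(tip))
im=vision.camera('side'); a=im[140:290,220:390,::-1]; cv2.imwrite('pics/s2.png',cv2.resize(a,None,fx=4.5,fy=4,interpolation=cv2.INTER_CUBIC))
im=vision.camera('wrist'); cv2.imwrite('pics/w2.png',im[:,:,::-1])
print(proj('side',tip))
```

```text
[ 0.5933 -0.0124  0.0778] [0.0323 0.0042 0.0778]
[[314.3889 209.0328]]
```

View pics/s2.png

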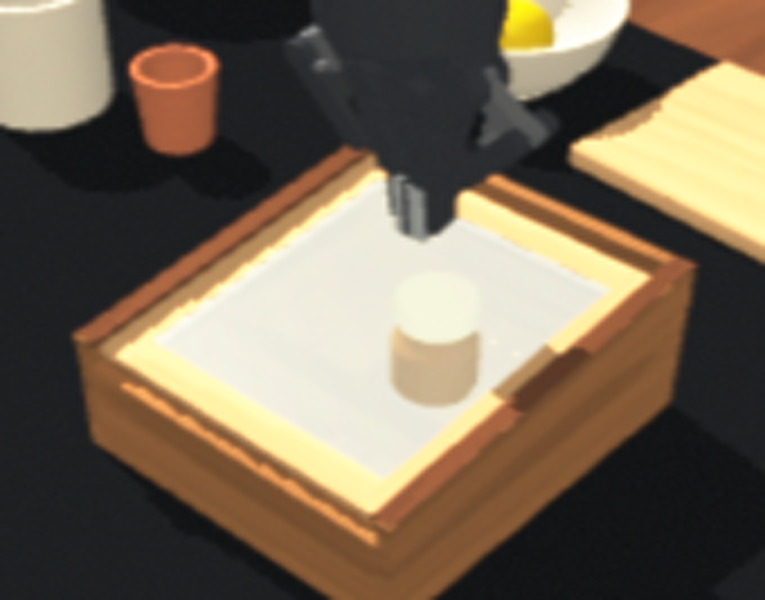

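View pics/w2.png

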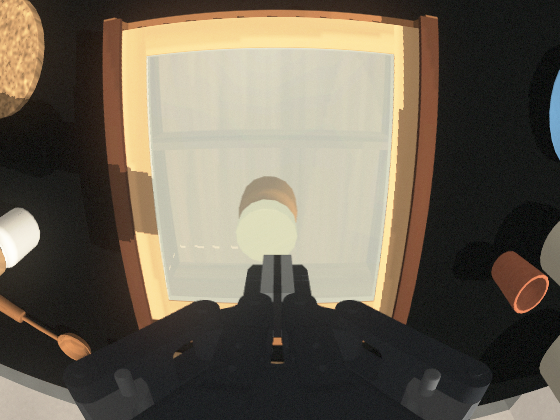

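Run:
```python
from h import *
o,p,R=state(); pw=vision.camera_params('wrist')
C=-pw["R"].T@pw["t"]; print("cam in tool",R.T@(C-p)); print("cam axes in tool",(pw["R"]@R))
for l in (-.01,0,.01,.025,.04):
    X=p+l*R[:,1]; Y=pw["R"]@X+pw["t"]; th=np.arctan2(np.hypot(*Y[:2]),Y[2]); u=pw["intrinsics"][:2,2]+325.19*th*Y[:2]/np.hypot(*Y[:2])
    print(l,u,proj('side',X),proj('top',X))
im=vision.camera('top');cv2.imwrite('pics/t2.png',cv2.resize(im[100:270,220:390,::-1],None,fx=3.5,fy=3.5))
```

```text
cam in tool [-0.0004 -0.1492  0.0768]
cam axes in tool [[ 1.      0.0007 -0.0001]
 [ 0.0001 -0.3048 -0.9524]
 [-0.0007  0.9524 -0.3048]]
-0.01 [278.0004 271.8241] [[313.7408 196.3933]] [[301.6871 175.7842]]
0 [277.9561 262.4568] [[313.9342 200.0829]] [[301.4814 176.2667]]
0.01 [277.9159 254.0318] [[314.1239 203.7031]] [[301.2801 176.739 ]]
0.025 [277.8623 242.8917] [[314.4019 209.0076]] [[300.986  177.4288]]
0.04 [277.8154 233.2491] [[314.6723 214.1667]] [[300.7011 178.0973]]
```

View pics/t2.png

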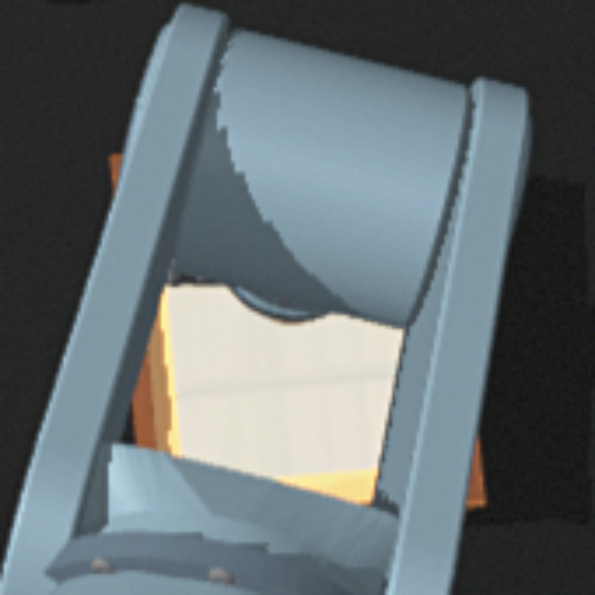

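Run:
```python
import cv2
a=cv2.imread('pics/w2.png')[200:320,200:360]; cv2.imwrite('pics/w2z.png',cv2.resize(a,None,fx=5,fy=5,interpolation=cv2.INTER_CUBIC))
```

```text
(no output)
```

View pics/w2z.png

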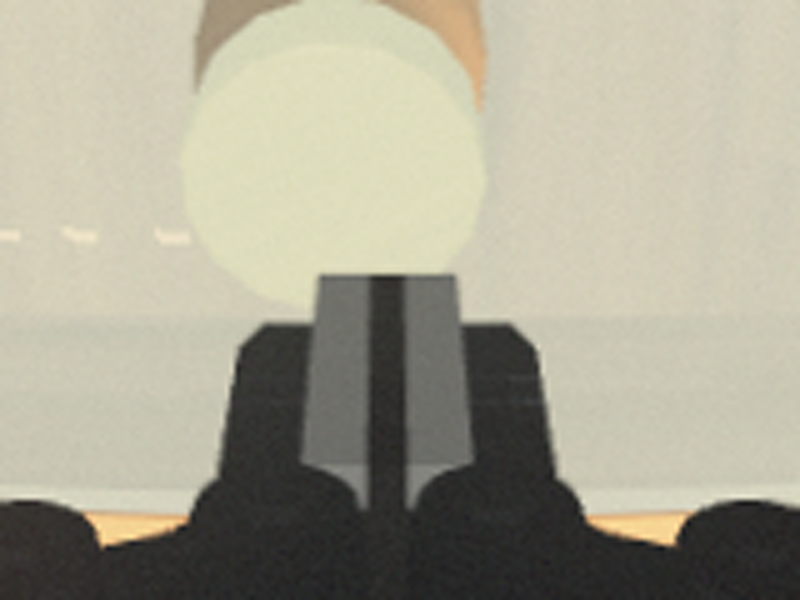

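```bash
cat >> h.py <<'E'
def projw(X):
    pw=vision.camera_params('wrist'); Y=pw["R"]@np.array(X)+pw["t"]; r=np.hypot(*Y[:2]); th=np.arctan2(r,Y[2])
    return pw["intrinsics"][:2,2]+pw["intrinsics"][0,0]*th*Y[:2]/r
E
python3 - <<'E'
from h import *
for q in ([-.1,.09,.0755],[-.1,-.09,.0755],[.033,0,.068]): print(q,projw(b2w(q)))
E
```

```text
[-0.1, 0.09, 0.0755] [438.7538  18.3213]
[-0.1, -0.09, 0.0755] [104.9368  19.4781]
[0.033, 0, 0.068] [270.9535 235.7428]
```

{"op": "apply_moves", "data": {
  "increments": [
    {"x": 0,"y": 0.1,"z": 0,"ax": 0,"ay": 0,"az": 0,"grip": 1}
  ]
}}

```text
time_s: 8.2
eef_pos: [0.591, -0.0127, 0.1019]
eef_rot: [-0.455, 0.503, 0.546, -0.492]
wrist_force: [-0.4, 0.7, 0.1]
opening: -0.001
```

{"op": "apply_moves", "data": {
  "increments": [
    {"x": 0,"y": 0.1,"z": 0,"ax": 0,"ay": 0,"az": 0,"grip": 1},
    {"x": 0,"y": 0.2,"z": 0,"ax": 0,"ay": 0,"az": 0,"grip": 1}
  ]
}}

```text
time_s: 8.45
eef_pos: [0.5912, -0.0126, 0.0998]
eef_rot: [-0.455, 0.503, 0.546, -0.492]
wrist_force: [-0.8, -0.5, -0.1]
opening: -0.001
```

{"op": "apply_moves", "data": {
  "increments": [
    {"x": 0,"y": 0.1,"z": 0,"ax": 0,"ay": 0,"az": 0,"grip": 1},
    {"x": 0,"y": 0.2,"z": 0,"ax": 0,"ay": 0,"az": 0,"grip": 1},
    {"x": 0,"y": 0.3,"z": 0,"ax": 0,"ay": 0,"az": 0,"grip": 1}
  ]
}}

```text
time_s: 8.82
eef_pos: [0.5915, -0.0126, 0.0967]
eef_rot: [-0.455, 0.503, 0.546, -0.492]
wrist_force: [0.0, 0.2, -0.0]
opening: -0.001
```

Run:
```python
from h import *
im=vision.camera('side'); a=im[150:250,250:380,::-1]; cv2.imwrite('pics/s3.png',cv2.resize(a,None,fx=6,fy=6,interpolation=cv2.INTER_CUBIC))
im=vision.camera('wrist'); cv2.imwrite('pics/w3.png',cv2.resize(im[200:320,200:360,::-1],None,fx=5,fy=5,interpolation=cv2.INTER_CUBIC))
o,p,R=state(); print(p,o['wrist_force'])
for l in(-.01,0,.01,.025): 
  for dz in (-.011,0,.011): X=p+l*R[:,1]+dz*R[:,2]; print(l,dz,proj('side',X),projw(X))
```

```text
[ 0.5914 -0.0126  0.0966] [ 0.2916  0.5767 -0.4617]
-0.01 -0.011 [[317.4767 195.6264]] [277.8838 290.8467]
-0.01 0 [[313.866 198.698]] [277.9113 271.8031]
-0.01 0.011 [[310.2059 201.8117]] [277.938  251.4451]
0 -0.011 [[317.6327 199.2776]] [277.8464 280.8198]
0 0 [[314.0572 202.3449]] [277.8703 262.4362]
0 0.011 [[310.4331 205.4537]] [277.8934 242.9175]
0.01 -0.011 [[317.7859 202.861 ]] [277.8121 271.7434]
0.01 0 [[314.2448 205.9235]] [277.8331 254.0116]
0.01 0.011 [[310.6561 209.0272]] [277.8531 235.2958]
0.025 -0.011 [[318.0103 208.1131]] [277.7661 259.6604]
0.025 0 [[314.5196 211.1679]] [277.7834 242.8722]
0.025 0.011 [[310.9827 214.2631]] [277.7998 225.284 ]
```

View pics/s3.png

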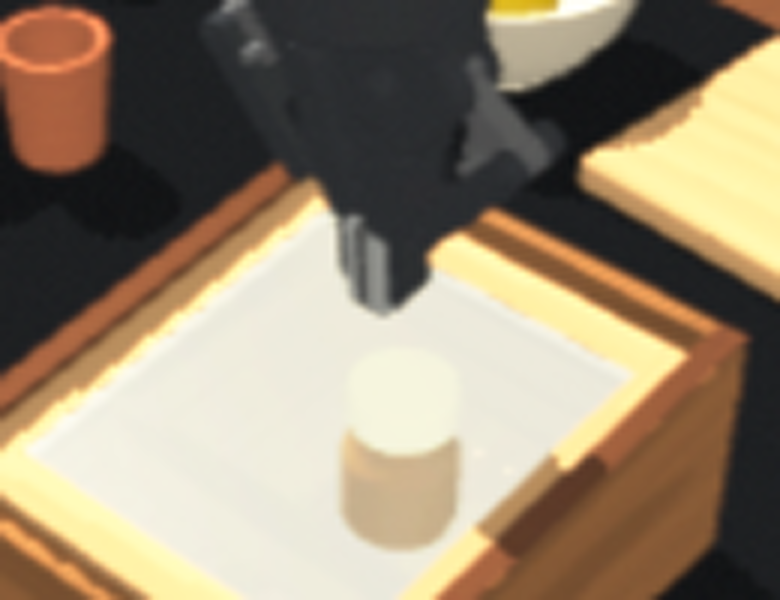

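View pics/w3.png

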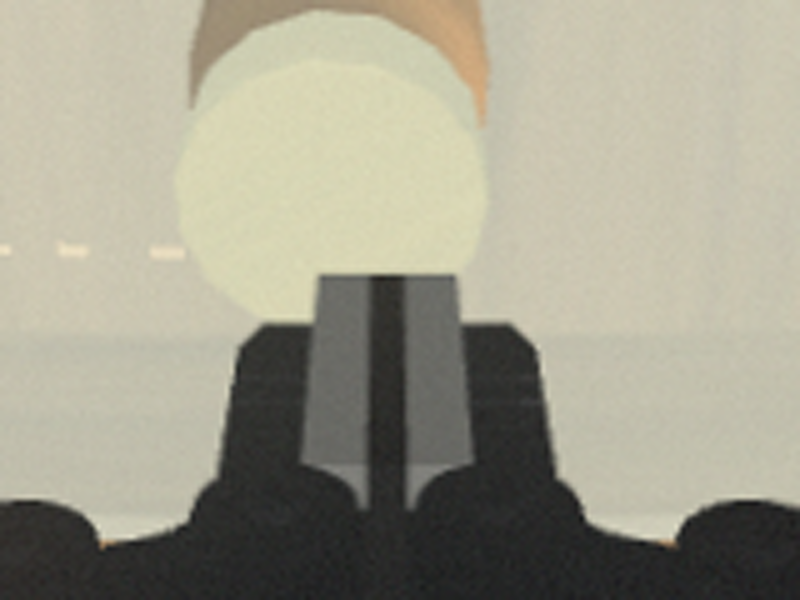

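{"op": "apply_moves", "data": {
  "increments": [
    {"x": 0,"y": 0.15,"z": 0,"ax": 0,"ay": 0,"az": 0,"grip": 1},
    {"x": 0,"y": 0.3,"z": 0,"ax": 0,"ay": 0,"az": 0,"grip": 1},
    {"x": 0,"y": 0.4,"z": 0,"ax": 0,"ay": 0,"az": 0,"grip": 1}
  ]
}}

```text
time_s: 9.3
eef_pos: [0.5918, -0.0126, 0.0925]
eef_rot: [-0.455, 0.503, 0.545, -0.492]
wrist_force: [1.1, -0.2, 0.4]
opening: 0.003
```

{"op": "apply_moves", "data": {
  "increments": [
    {"x": 0,"y": 0.1,"z": 0,"ax": 0,"ay": 0,"az": 0,"grip": 1},
    {"x": 0,"y": 0.2,"z": 0,"ax": 0,"ay": 0,"az": 0,"grip": 1}
  ]
}}

```text
time_s: 9.55
eef_pos: [0.592, -0.0125, 0.0904]
eef_rot: [-0.455, 0.503, 0.545, -0.492]
wrist_force: [0.8, 0.0, 0.4]
opening: -0.0
```

{"op": "apply_moves", "data": {
  "increments": [
    {"x": 0,"y": 0.1,"z": 0,"ax": 0,"ay": 0,"az": 0,"grip": 1},
    {"x": 0,"y": 0.1,"z": 0,"ax": 0,"ay": 0,"az": 0,"grip": 1}
  ]
}}

```text
time_s: 9.8
eef_pos: [0.592, -0.0125, 0.0893]
eef_rot: [-0.455, 0.503, 0.545, -0.492]
wrist_force: [0.0, 0.8, 1.0]
opening: 0.004
```

{"op": "apply_moves", "data": {
  "increments": [
    {"x": 0,"y": 0.1,"z": 0,"ax": 0,"ay": 0,"az": 0,"grip": 1},
    {"x": 0,"y": 0.1,"z": 0,"ax": 0,"ay": 0,"az": 0,"grip": 1}
  ]
}}

```text
time_s: 10.05
eef_pos: [0.5921, -0.0125, 0.0882]
eef_rot: [-0.455, 0.503, 0.545, -0.492]
wrist_force: [0.8, 0.2, 1.1]
opening: -0.003
```

Run:
```python
from h import *
im=vision.camera('side'); a=im[150:250,250:380,::-1]; cv2.imwrite('pics/s4.png',cv2.resize(a,None,fx=6,fy=6,interpolation=cv2.INTER_CUBIC))
o,p,R=state(); print(p,o['wrist_force'],o["joint_efforts"])
```

```text
[ 0.5921 -0.0125  0.0883] [0.5544 0.116  0.1367] [ -0.0012 -46.254  -30.4456   0.1365  -0.4547  -0.    ]
```

View pics/s4.png

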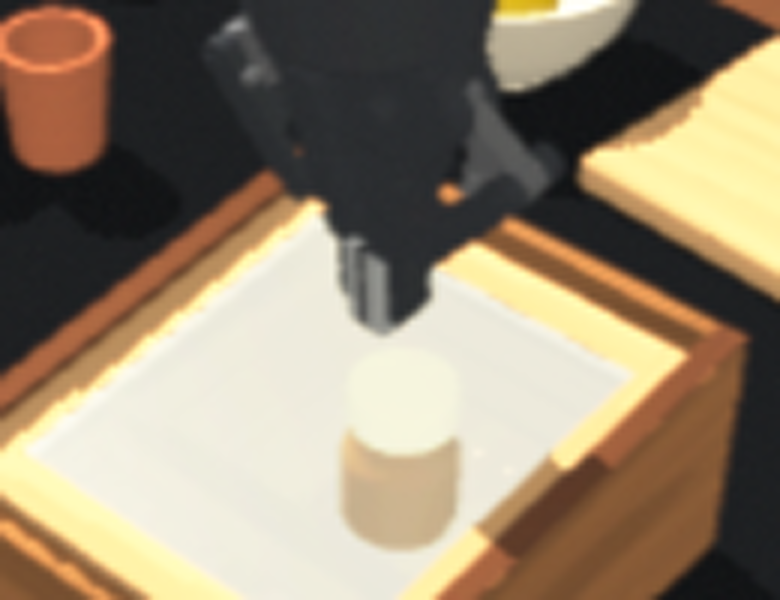

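{"op": "apply_moves", "data": {
  "increments": [
    {"x": 0,"y": 0.05,"z": 0,"ax": 0,"ay": 0,"az": 0,"grip": 1},
    {"x": 0,"y": 0.05,"z": 0,"ax": 0,"ay": 0,"az": 0,"grip": 1}
  ]
}}

```text
time_s: 10.35
eef_pos: [0.5921, -0.0125, 0.0877]
eef_rot: [-0.455, 0.503, 0.545, -0.492]
wrist_force: [0.2, 0.9, 0.5]
opening: -0.002
```

{"op": "apply_moves", "data": {
  "increments": [
    {"x": 0,"y": 0.05,"z": 0,"ax": 0,"ay": 0,"az": 0,"grip": 1},
    {"x": 0,"y": 0.05,"z": 0,"ax": 0,"ay": 0,"az": 0,"grip": 1}
  ]
}}

```text
time_s: 10.6
eef_pos: [0.5922, -0.0125, 0.0872]
eef_rot: [-0.455, 0.503, 0.545, -0.492]
wrist_force: [0.3, -0.2, 0.3]
opening: -0.002
```

{"op": "apply_moves", "data": {
  "increments": [
    {"x": 0,"y": 0.05,"z": 0,"ax": 0,"ay": 0,"az": 0,"grip": 1},
    {"x": 0,"y": 0.05,"z": 0,"ax": 0,"ay": 0,"az": 0,"grip": 1}
  ]
}}

```text
time_s: 10.85
eef_pos: [0.5922, -0.0124, 0.0866]
eef_rot: [-0.455, 0.503, 0.545, -0.492]
wrist_force: [0.8, 0.8, -0.8]
opening: -0.002
```

{"op": "apply_moves", "data": {
  "increments": [
    {"x": 0,"y": 0.05,"z": 0,"ax": 0,"ay": 0,"az": 0,"grip": 1},
    {"x": 0,"y": 0.05,"z": 0,"ax": 0,"ay": 0,"az": 0,"grip": 1}
  ]
}}

```text
time_s: 11.1
eef_pos: [0.5921, -0.0124, 0.0861]
eef_rot: [-0.455, 0.503, 0.545, -0.492]
wrist_force: [0.4, -0.2, 0.4]
opening: 0.002
```

{"op": "apply_moves", "data": {
  "increments": [
    {"x": 0,"y": 0.05,"z": 0,"ax": 0,"ay": 0,"az": 0,"grip": 1},
    {"x": 0,"y": 0.05,"z": 0,"ax": 0,"ay": 0,"az": 0,"grip": 1}
  ]
}}

```text
time_s: 11.35
eef_pos: [0.5921, -0.0124, 0.0855]
eef_rot: [-0.455, 0.503, 0.545, -0.492]
wrist_force: [-0.1, -0.1, -0.4]
opening: 0.001
```

{"op": "apply_moves", "data": {
  "increments": [
    {"x": 0,"y": 0.05,"z": 0,"ax": 0,"ay": 0,"az": 0,"grip": 1},
    {"x": 0,"y": 0.05,"z": 0,"ax": 0,"ay": 0,"az": 0,"grip": 1}
  ]
}}

```text
time_s: 11.6
eef_pos: [0.5922, -0.0124, 0.0849]
eef_rot: [-0.455, 0.503, 0.545, -0.492]
wrist_force: [-0.3, -0.1, -0.3]
opening: -0.002
```

{"op": "apply_moves", "data": {
  "increments": [
    {"x": 0,"y": 0.05,"z": 0,"ax": 0,"ay": 0,"az": 0,"grip": 1},
    {"x": 0,"y": 0.05,"z": 0,"ax": 0,"ay": 0,"az": 0,"grip": 1}
  ]
}}

```text
time_s: 11.85
eef_pos: [0.5922, -0.0124, 0.0844]
eef_rot: [-0.455, 0.503, 0.545, -0.493]
wrist_force: [0.5, 0.0, 0.4]
opening: 0.001
```

{"op": "apply_moves", "data": {
  "increments": [
    {"x": 0,"y": 0.05,"z": 0,"ax": 0,"ay": 0,"az": 0,"grip": 1},
    {"x": 0,"y": 0.05,"z": 0,"ax": 0,"ay": 0,"az": 0,"grip": 1}
  ]
}}

```text
time_s: 12.1
eef_pos: [0.5922, -0.0124, 0.0838]
eef_rot: [-0.455, 0.503, 0.545, -0.493]
wrist_force: [0.1, -0.6, -0.5]
opening: 0.001
```

{"op": "apply_moves", "data": {
  "increments": [
    {"x": 0,"y": 0.05,"z": 0,"ax": 0,"ay": 0,"az": 0,"grip": 1},
    {"x": 0,"y": 0.05,"z": 0,"ax": 0,"ay": 0,"az": 0,"grip": 1}
  ]
}}

```text
time_s: 12.35
eef_pos: [0.5922, -0.0124, 0.0832]
eef_rot: [-0.455, 0.503, 0.545, -0.493]
wrist_force: [0.6, 0.5, -0.0]
opening: -0.002
```

{"op": "apply_moves", "data": {
  "increments": [
    {"x": 0,"y": 0.05,"z": 0,"ax": 0,"ay": 0,"az": 0,"grip": 1},
    {"x": 0,"y": 0.05,"z": 0,"ax": 0,"ay": 0,"az": 0,"grip": 1}
  ]
}}

```text
time_s: 12.6
eef_pos: [0.5922, -0.0124, 0.0827]
eef_rot: [-0.455, 0.503, 0.545, -0.493]
wrist_force: [1.2, -0.1, 0.5]
opening: 0.003
```

{"op": "apply_moves", "data": {
  "increments": [
    {"x": 0,"y": 0.05,"z": 0,"ax": 0,"ay": 0,"az": 0,"grip": 1},
    {"x": 0,"y": 0.05,"z": 0,"ax": 0,"ay": 0,"az": 0,"grip": 1}
  ]
}}

```text
time_s: 12.85
eef_pos: [0.5922, -0.0123, 0.0821]
eef_rot: [-0.455, 0.503, 0.545, -0.493]
wrist_force: [-0.2, -1.1, -0.4]
opening: -0.003
```

Run:
```python
from h import *
im=vision.camera('side'); a=im[150:250,250:380,::-1]; cv2.imwrite('pics/s5.png',cv2.resize(a,None,fx=6,fy=6,interpolation=cv2.INTER_CUBIC))
im=vision.camera('wrist'); cv2.imwrite('pics/w5.png',im[:,:,::-1])
o,p,R=state(); print(p,o['wrist_force'],o["joint_efforts"])
```

```text
[ 0.5923 -0.0124  0.0822] [-0.1238 -0.3806  0.4216] [ -0.0002 -46.4906 -30.1836   0.1355  -0.4469  -0.0001]
```

View pics/s5.png

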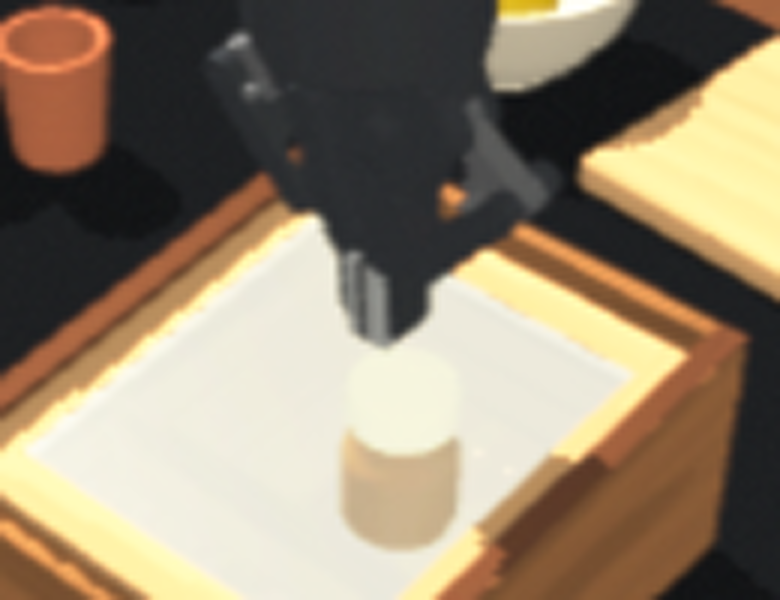

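View pics/w5.png

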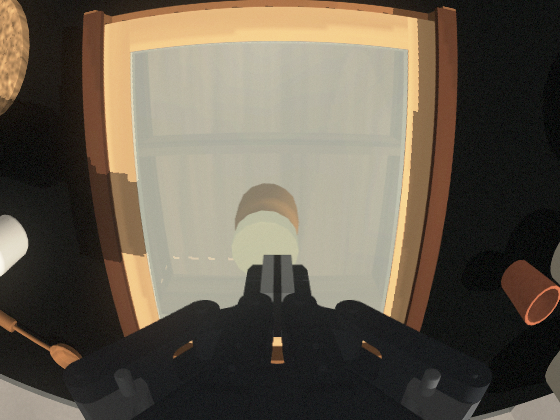

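{"op": "apply_moves", "data": {
  "increments": [
    {"x": 0,"y": 0.05,"z": 0,"ax": 0,"ay": 0,"az": 0,"grip": 1},
    {"x": 0,"y": 0.05,"z": 0,"ax": 0,"ay": 0,"az": 0,"grip": 1}
  ]
}}

```text
time_s: 13.2
eef_pos: [0.5923, -0.0123, 0.0816]
eef_rot: [-0.455, 0.503, 0.545, -0.493]
wrist_force: [-0.8, 0.4, 0.6]
opening: 0.002
```

{"op": "apply_moves", "data": {
  "increments": [
    {"x": 0,"y": 0.05,"z": 0,"ax": 0,"ay": 0,"az": 0,"grip": 1},
    {"x": 0,"y": 0.05,"z": 0,"ax": 0,"ay": 0,"az": 0,"grip": 1}
  ]
}}

```text
time_s: 13.45
eef_pos: [0.5922, -0.0123, 0.081]
eef_rot: [-0.455, 0.503, 0.545, -0.493]
wrist_force: [0.5, -0.8, -0.1]
opening: -0.001
```

{"op": "apply_moves", "data": {
  "increments": [
    {"x": 0,"y": 0.05,"z": 0,"ax": 0,"ay": 0,"az": 0,"grip": 1},
    {"x": 0,"y": 0.05,"z": 0,"ax": 0,"ay": 0,"az": 0,"grip": 1}
  ]
}}

```text
time_s: 13.7
eef_pos: [0.5923, -0.0123, 0.0805]
eef_rot: [-0.455, 0.503, 0.545, -0.493]
wrist_force: [0.6, 0.0, -0.6]
opening: -0.003
```

{"op": "apply_moves", "data": {
  "increments": [
    {"x": 0,"y": 0.05,"z": 0,"ax": 0,"ay": 0,"az": 0,"grip": 1},
    {"x": 0,"y": 0.05,"z": 0,"ax": 0,"ay": 0,"az": 0,"grip": 1}
  ]
}}

```text
time_s: 13.95
eef_pos: [0.5923, -0.0123, 0.08]
eef_rot: [-0.455, 0.503, 0.545, -0.493]
wrist_force: [-0.1, -0.3, 1.0]
opening: -0.0
```

{"op": "apply_moves", "data": {
  "increments": [
    {"x": 0,"y": 0.05,"z": 0,"ax": 0,"ay": 0,"az": 0,"grip": 1},
    {"x": 0,"y": 0.05,"z": 0,"ax": 0,"ay": 0,"az": 0,"grip": 1}
  ]
}}

```text
time_s: 14.2
eef_pos: [0.5923, -0.0123, 0.0794]
eef_rot: [-0.455, 0.503, 0.545, -0.493]
wrist_force: [-0.1, -0.3, -0.5]
opening: -0.003
```

{"op": "apply_moves", "data": {
  "increments": [
    {"x": 0,"y": 0.05,"z": 0,"ax": 0,"ay": 0,"az": 0,"grip": 1},
    {"x": 0,"y": 0.05,"z": 0,"ax": 0,"ay": 0,"az": 0,"grip": 1}
  ]
}}

```text
time_s: 14.45
eef_pos: [0.5923, -0.0122, 0.0789]
eef_rot: [-0.455, 0.503, 0.545, -0.493]
wrist_force: [0.2, 0.7, 0.5]
opening: -0.001
```

{"op": "apply_moves", "data": {
  "increments": [
    {"x": 0,"y": 0.07,"z": 0,"ax": 0,"ay": 0,"az": 0,"grip": 1},
    {"x": 0,"y": 0.07,"z": 0,"ax": 0,"ay": 0,"az": 0,"grip": 1}
  ]
}}

```text
time_s: 14.7
eef_pos: [0.5923, -0.0123, 0.0781]
eef_rot: [-0.456, 0.503, 0.545, -0.493]
wrist_force: [-0.6, 0.1, -0.2]
opening: -0.001
```

{"op": "apply_moves", "data": {
  "increments": [
    {"x": 0,"y": 0.07,"z": 0,"ax": 0,"ay": 0,"az": 0,"grip": 1},
    {"x": 0,"y": 0.07,"z": 0,"ax": 0,"ay": 0,"az": 0,"grip": 1}
  ]
}}

```text
time_s: 14.95
eef_pos: [0.5923, -0.0122, 0.0772]
eef_rot: [-0.456, 0.502, 0.545, -0.493]
wrist_force: [-0.7, -0.1, -0.1]
opening: 0.001
```

{"op": "apply_moves", "data": {
  "increments": [
    {"x": 0,"y": 0.07,"z": 0,"ax": 0,"ay": 0,"az": 0,"grip": 1},
    {"x": 0,"y": 0.07,"z": 0,"ax": 0,"ay": 0,"az": 0,"grip": 1}
  ]
}}

```text
time_s: 15.2
eef_pos: [0.5923, -0.0122, 0.0765]
eef_rot: [-0.456, 0.502, 0.545, -0.493]
wrist_force: [0.9, 0.3, 0.6]
opening: 0.003
```

Run:
```python
from h import *
im=vision.camera('side'); a=im[150:250,250:380,::-1]; cv2.imwrite('pics/s6.png',cv2.resize(a,None,fx=6,fy=6,interpolation=cv2.INTER_CUBIC))
o,p,R=state(); print(p,o['wrist_force'],o["joint_efforts"])
for l in(-.02,-.015,-.01,-.005,0): 
   print(l,[proj('side',p+l*R[:,1]+dx*R[:,0]+.011*R[:,2])[0] for dx in (-.01,0,.01)])
print([proj('side',b2w([x,0,.08+x*.105])) for x in(.02,.03,.04)])
```

```text
[ 0.5924 -0.0122  0.0765] [0.6018 0.6697 0.8897] [ -0.0004 -46.689  -29.9265   0.1347  -0.4441  -0.0001]
-0.02 [array([313.8727, 207.9385]), array([309.9657, 205.7031]), array([306.1128, 203.4986])]
-0.015 [array([313.9636, 209.7376]), array([310.0744, 207.5002]), array([306.2389, 205.2937])]
-0.01 [array([314.0536, 211.5196]), array([310.1821, 209.2804]), array([306.3637, 207.0719])]
-0.005 [array([314.1428, 213.2849]), array([310.2887, 211.044 ]), array([306.4874, 208.8337])]
0 [array([314.2311, 215.0336]), array([310.3944, 212.7911]), array([306.6099, 210.5792])]
[array([[312.0294, 211.3815]]), array([[315.3158, 208.5247]]), array([[318.5625, 205.7023]])]
```

View pics/s6.png

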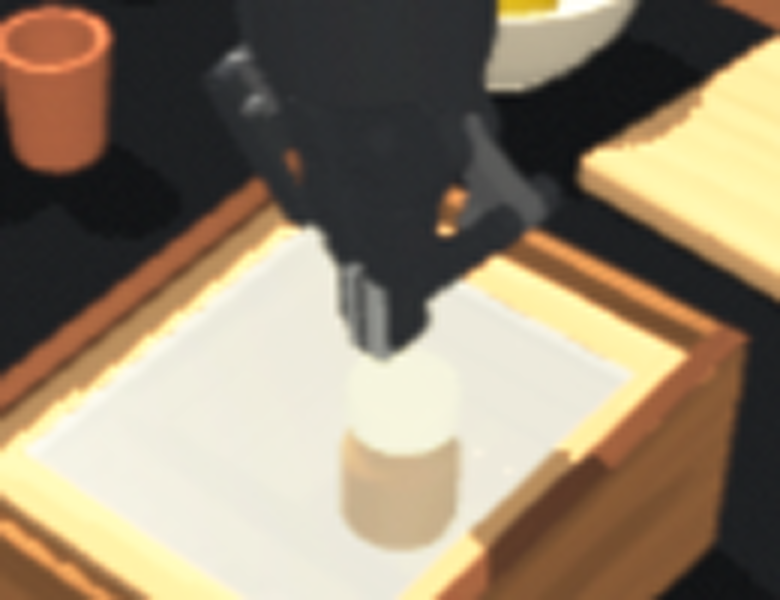

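{"op": "apply_moves", "data": {
  "increments": [
    {"x": 0,"y": 0.07,"z": 0,"ax": 0,"ay": 0,"az": 0,"grip": 1},
    {"x": 0,"y": 0.14,"z": 0,"ax": 0,"ay": 0,"az": 0,"grip": 1}
  ]
}}

```text
time_s: 15.5
eef_pos: [0.5925, -0.0122, 0.0751]
eef_rot: [-0.456, 0.502, 0.545, -0.493]
wrist_force: [-1.1, -0.2, 0.7]
opening: -0.002
```

{"op": "apply_moves", "data": {
  "increments": [
    {"x": 0,"y": 0.07,"z": 0,"ax": 0,"ay": 0,"az": 0,"grip": 1},
    {"x": 0,"y": 0.14,"z": 0,"ax": 0,"ay": 0,"az": 0,"grip": 1}
  ]
}}

```text
time_s: 15.75
eef_pos: [0.5926, -0.0122, 0.0739]
eef_rot: [-0.456, 0.502, 0.545, -0.493]
wrist_force: [-3.5, -1.2, 6.5]
opening: 0.002
```

{"op": "apply_moves", "data": {
  "increments": [
    {"x": 0,"y": 0.05,"z": 0,"ax": 0,"ay": 0,"az": 0,"grip": 1},
    {"x": 0,"y": 0.05,"z": 0,"ax": 0,"ay": 0,"az": 0,"grip": 1}
  ]
}}

```text
time_s: 16.0
eef_pos: [0.5926, -0.0122, 0.074]
eef_rot: [-0.456, 0.502, 0.545, -0.493]
wrist_force: [-3.1, 0.8, 5.1]
opening: 0.003
```

{"op": "apply_moves", "data": {
  "increments": [
    {"x": 0,"y": 0.08,"z": 0,"ax": 0,"ay": 0,"az": 0,"grip": 1},
    {"x": 0,"y": 0.08,"z": 0.2,"ax": 0,"ay": 0,"az": 0,"grip": 1},
    {"x": 0,"y": 0.08,"z": 0.5,"ax": 0,"ay": 0,"az": 0,"grip": 1},
    {"x": 0,"y": 0.08,"z": 0.8,"ax": 0,"ay": 0,"az": 0,"grip": 1}
  ]
}}

```text
time_s: 16.5
eef_pos: [0.5859, -0.0131, 0.0733]
eef_rot: [-0.455, 0.503, 0.546, -0.492]
wrist_force: [3.7, 1.2, 5.2]
opening: 0.001
```

Run:
```python
from h import *
d,a=rel(b2w([.03,0,.084]),Rt(np.radians(6)))
o,p,R=state(); print("F tool",R.T@o['wrist_force'],'box',w2b(p))
cv2.imwrite('pics/w7.png',vision.camera('wrist')[:,:,::-1])
```

```text
t 16.5 pos [ 0.5859 -0.0131  0.0733] F [3.7311 1.1739 5.1961] open 0.0008550848165759967 
shift cm [-0.4119 -1.0147 -0.6188] rotvec [-0.0029  0.0034  0.001 ]
F tool [ 0.8748 -4.7809 -4.3216] box [0.0249 0.0041 0.0733]
```

View pics/w7.png

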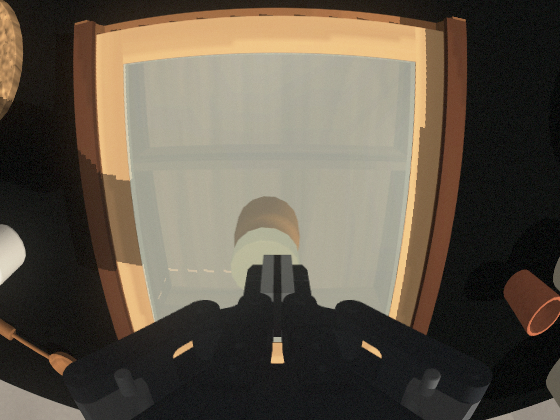

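{"op": "apply_moves", "data": {
  "increments": [
    {"x": 0,"y": 0.1,"z": 0.2,"ax": 0,"ay": 0,"az": 0,"grip": 1},
    {"x": 0,"y": 0.12,"z": 0.6,"ax": 0,"ay": 0,"az": 0,"grip": 1},
    {"x": 0,"y": 0.12,"z": 1.0,"ax": 0,"ay": 0,"az": 0,"grip": 1},
    {"x": 0,"y": 0.12,"z": 1.4,"ax": 0,"ay": 0,"az": 0,"grip": 1},
    {"x": 0,"y": 0.12,"z": 1.8,"ax": 0,"ay": 0,"az": 0,"grip": 1}
  ]
}}

```text
time_s: 17.18
eef_pos: [0.5691, -0.0146, 0.0715]
eef_rot: [-0.454, 0.504, 0.546, -0.492]
wrist_force: [3.5, 1.5, 7.7]
opening: -0.004
```

Run:
```python
from h import *
d,a=rel(b2w([.03,0,.084]),Rt(np.radians(6)))
o,p,R=state(); print("F tool",R.T@o['wrist_force'],'box',w2b(p))
cv2.imwrite('pics/w8.png',vision.camera('wrist')[:,:,::-1])
```

```text
t 17.175 pos [ 0.5691 -0.0146  0.0715] F [3.4704 1.5117 7.7292] open -0.0037883948501939947 
shift cm [-0.399  -1.0106 -2.3154] rotvec [0.0001 0.0033 0.0005]
F tool [ 1.2311 -7.3118 -4.3693] box [0.008  0.0039 0.0715]
```

View pics/w8.png

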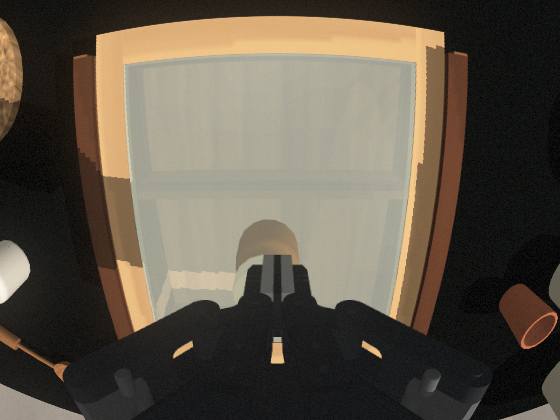

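{"op": "apply_moves", "data": {
  "increments": [
    {"x": 0,"y": 0.12,"z": 0.4,"ax": 0,"ay": 0,"az": 0,"grip": 1},
    {"x": 0,"y": 0.12,"z": 0.8,"ax": 0,"ay": 0,"az": 0,"grip": 1},
    {"x": 0,"y": 0.12,"z": 1.2,"ax": 0,"ay": 0,"az": 0,"grip": 1},
    {"x": 0,"y": 0.12,"z": 1.6,"ax": 0,"ay": 0,"az": 0,"grip": 1},
    {"x": 0,"y": 0.12,"z": 2.0,"ax": 0,"ay": 0,"az": 0,"grip": 1},
    {"x": 0,"y": 0.12,"z": 2.4,"ax": 0,"ay": 0,"az": 0,"grip": 1}
  ]
}}

```text
time_s: 17.98
eef_pos: [0.5464, -0.0165, 0.0693]
eef_rot: [-0.453, 0.505, 0.547, -0.491]
wrist_force: [3.3, 2.5, 8.6]
opening: -0.004
```

{"op": "apply_moves", "data": {
  "increments": [
    {"x": 0,"y": 0.12,"z": 0.4,"ax": 0,"ay": 0,"az": 0,"grip": 1},
    {"x": 0,"y": 0.12,"z": 0.8,"ax": 0,"ay": 0,"az": 0,"grip": 1},
    {"x": 0,"y": 0.12,"z": 1.2,"ax": 0,"ay": 0,"az": 0,"grip": 1},
    {"x": 0,"y": 0.12,"z": 1.6,"ax": 0,"ay": 0,"az": 0,"grip": 1},
    {"x": 0,"y": 0.12,"z": 2.0,"ax": 0,"ay": 0,"az": 0,"grip": 1},
    {"x": 0,"y": 0.12,"z": 2.4,"ax": 0,"ay": 0,"az": 0,"grip": 1}
  ]
}}

```text
time_s: 18.73
eef_pos: [0.5244, -0.0183, 0.067]
eef_rot: [-0.452, 0.506, 0.548, -0.49]
wrist_force: [2.9, 3.7, 10.4]
opening: 0.002
```

Run:
```python
from h import *
d,a=rel(b2w([.03,0,.084]),Rt(np.radians(6)))
o,p,R=state(); print("F tool",R.T@o['wrist_force'],'box',w2b(p))
```

```text
t 18.725 pos [ 0.5244 -0.0183  0.067 ] F [ 2.8609  3.6928 10.3707] open 0.001836907309622602 
shift cm [-0.3825 -0.9396 -6.8315] rotvec [ 0.0072  0.0031 -0.0003]
F tool [ 3.446  -9.9568 -4.285 ] box [-0.0368  0.0036  0.067 ]
```

{"op": "apply_moves", "data": {
  "increments": [
    {"x": 0.02,"y": 0.09,"z": 0.4,"ax": 0.003,"ay": 0,"az": 0,"grip": 1},
    {"x": 0.04,"y": 0.09,"z": 0.8,"ax": 0.005,"ay": 0,"az": 0,"grip": 1},
    {"x": 0.05,"y": 0.09,"z": 1.2,"ax": 0.007,"ay": 0,"az": 0,"grip": 1},
    {"x": 0.06,"y": 0.09,"z": 1.6,"ax": 0.007,"ay": 0,"az": 0,"grip": 1},
    {"x": 0.07,"y": 0.09,"z": 2.0,"ax": 0.007,"ay": 0,"az": 0,"grip": 1},
    {"x": 0.08,"y": 0.09,"z": 2.4,"ax": 0.007,"ay": 0,"az": 0,"grip": 1}
  ]
}}

```text
time_s: 19.48
eef_pos: [0.5022, -0.02, 0.0648]
eef_rot: [-0.452, 0.506, 0.546, -0.491]
wrist_force: [3.6, 0.4, 8.1]
opening: 0.002
```

Run:
```python
from h import *
d,a=rel(b2w([.03,0,.084]),Rt(np.radians(6)))
o,p,R=state(); print("F tool",R.T@o['wrist_force'],'box',w2b(p))
cv2.imwrite('pics/s9.png',vision.camera('side')[:,:,::-1])
```

```text
t 19.475 pos [ 0.5022 -0.02    0.0648] F [3.6319 0.3729 8.1124] open 0.0016610405607455742 
shift cm [-0.3906 -0.9402 -9.0621] rotvec [ 0.004   0.003  -0.0018]
F tool [ 0.0662 -7.6686 -4.5088] box [-0.0591  0.0036  0.0648]
```

View pics/s9.png

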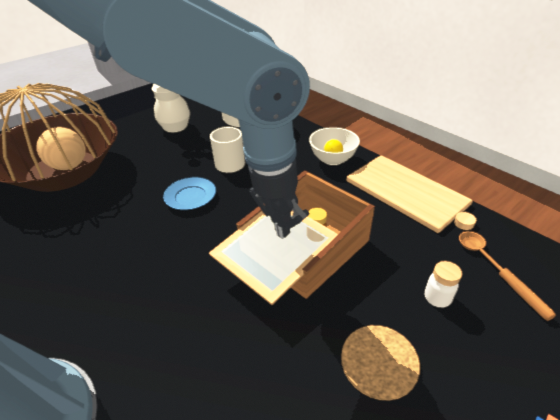

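{"op": "apply_moves", "data": {
  "increments": [
    {"x": 0.0,"y": 0.1,"z": 0.4,"ax": 0.003,"ay": 0,"az": 0,"grip": 1},
    {"x": 0.02,"y": 0.1,"z": 0.8,"ax": 0.004,"ay": 0,"az": 0,"grip": 1},
    {"x": 0.03,"y": 0.1,"z": 1.1,"ax": 0.004,"ay": 0,"az": 0,"grip": 1},
    {"x": 0.03,"y": 0.1,"z": 1.3,"ax": 0.004,"ay": 0,"az": 0,"grip": 1}
  ]
}}

```text
time_s: 20.02
eef_pos: [0.4904, -0.0211, 0.0636]
eef_rot: [-0.452, 0.506, 0.546, -0.492]
wrist_force: [2.5, 1.8, 8.8]
opening: -0.001
```

Run:
```python
from h import *
o,p,R=state(); print("F tool",R.T@o['wrist_force'],'box',w2b(p))
```

```text
F tool [ 1.5587 -8.5007 -3.5941] box [-0.0709  0.0034  0.0636]
```

{"op": "apply_moves", "data": {
  "increments": [
    {"x": 0.0,"y": 0.1,"z": 0.2,"ax": 0.0,"ay": 0,"az": 0,"grip": 1},
    {"x": 0.0,"y": 0.1,"z": 0.4,"ax": 0.0,"ay": 0,"az": 0,"grip": 1},
    {"x": 0.0,"y": 0.1,"z": 0.5,"ax": 0.0,"ay": 0,"az": 0,"grip": 1}
  ]
}}

```text
time_s: 20.4
eef_pos: [0.4873, -0.0218, 0.0633]
eef_rot: [-0.451, 0.507, 0.547, -0.491]
wrist_force: [4.6, 0.5, 6.1]
opening: -0.004
```

Run:
```python
from h import *
o,p,R=state(); print("F tool",R.T@o['wrist_force'],'box',w2b(p))
```

```text
F tool [ 0.1546 -5.4951 -5.2982] box [-0.0741  0.003   0.0633]
```

{"op": "apply_moves", "data": {
  "increments": [
    {"x": 0.0,"y": 0.13,"z": 0.2,"ax": 0.0,"ay": 0,"az": 0,"grip": 1},
    {"x": 0.0,"y": 0.13,"z": 0.35,"ax": 0.0,"ay": 0,"az": 0,"grip": 1},
    {"x": 0.0,"y": 0.13,"z": 0.5,"ax": 0.0,"ay": 0,"az": 0,"grip": 1}
  ]
}}

```text
time_s: 20.78
eef_pos: [0.4847, -0.0226, 0.0631]
eef_rot: [-0.45, 0.508, 0.547, -0.489]
wrist_force: [4.9, 0.6, 8.0]
opening: -0.0
```

Run:
```python
from h import *
o,p,R=state(); print("F tool",R.T@o['wrist_force'],'box',w2b(p))
cv2.imwrite('pics/w10.png',vision.camera('wrist')[:,:,::-1])
im=vision.camera('side');cv2.imwrite('pics/s10.png',cv2.resize(im[160:310,195:385,::-1],None,fx=4,fy=4,interpolation=cv2.INTER_CUBIC))
```

```text
F tool [ 0.206  -7.3674 -5.7849] box [-0.0767  0.0024  0.0631]
```

View pics/s10.png

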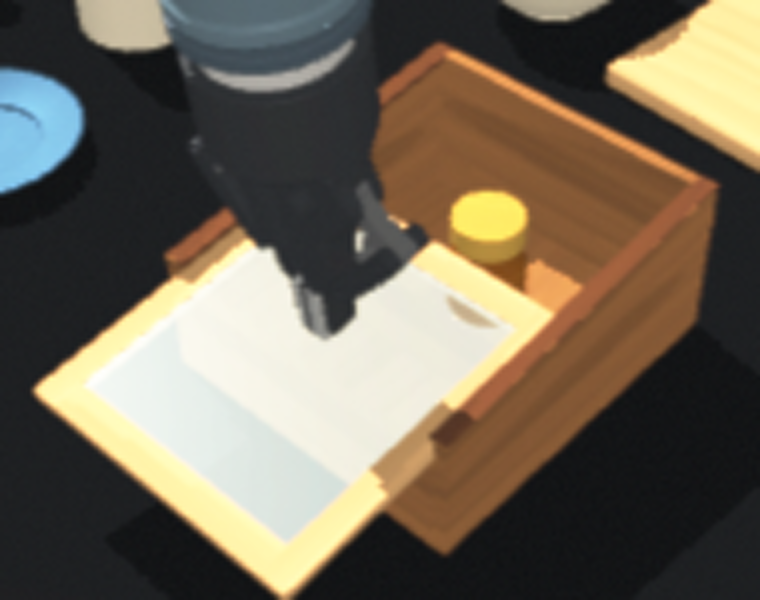

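View pics/w10.png

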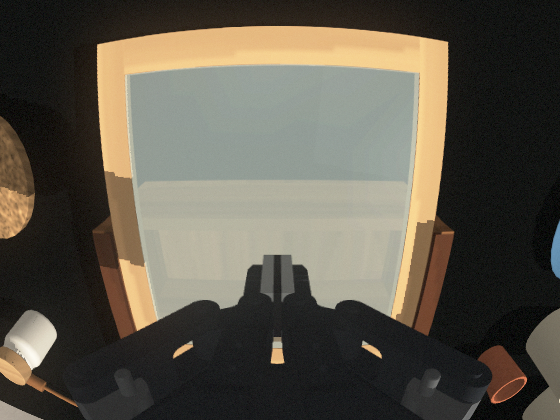

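Run:
```python
from h import *
for off in (0,.003,.006):
  for s in (.09,.095,.1):
    P=[b2w([-(.092+s)*np.cos(.1047),y,.082-off-(.092+s)*np.sin(.1047)]) for y in(.082,-.082)]
    print(off,s,[proj('side',X)[0] for X in P],[projw(X) for X in P])
```

```text
0 0.09 [array([206.9971, 252.8153]), array([269.4114, 303.4582])] [array([453.8813,  61.2764]), array([94.973 , 61.7445])]
0 0.095 [array([204.8865, 254.4877]), array([267.2375, 305.5525])] [array([453.8905,  50.8406]), array([95.0045, 51.4349])]
0 0.1 [array([202.7621, 256.171 ]), array([265.0475, 307.6624])] [array([453.7844,  40.5163]), array([95.1513, 41.232 ])]
0.003 0.09 [array([207.2518, 253.9154]), array([269.5023, 304.5495])] [array([450.7952,  61.1921]), array([98.1529, 61.6279])]
0.003 0.095 [array([205.148 , 255.5866]), array([267.3358, 306.641 ])] [array([450.807 ,  50.9385]), array([98.1818, 51.4945])]
0.003 0.1 [array([203.0305, 257.2687]), array([265.1532, 308.7482])] [array([450.7091,  40.7923]), array([98.3203, 41.464 ])]
0.006 0.09 [array([207.5051, 255.0092]), array([269.5927, 305.6337])] [array([447.8067,  61.1191]), array([101.2354,  61.524 ])]
0.006 0.095 [array([205.408 , 256.6793]), array([267.4335, 307.7226])] [array([447.8208,  51.0418]), array([101.2617,  51.5614])]
0.006 0.1 [array([203.2973, 258.3603]), array([265.2582, 309.827 ])] [array([447.7306,  41.0681]), array([101.3925,  41.6982])]
```

{"op": "apply_moves", "data": {
  "increments": [
    {"x": 0.0,"y": 0.14,"z": 0.2,"ax": 0.0,"ay": 0,"az": 0,"grip": 1},
    {"x": 0.0,"y": 0.14,"z": 0.4,"ax": 0.0,"ay": 0,"az": 0,"grip": 1},
    {"x": 0.0,"y": 0.14,"z": 0.5,"ax": 0.0,"ay": 0,"az": 0,"grip": 1}
  ]
}}

```text
time_s: 21.25
eef_pos: [0.4823, -0.0235, 0.0628]
eef_rot: [-0.448, 0.51, 0.548, -0.488]
wrist_force: [4.8, 1.2, 9.2]
opening: -0.0
```

Run:
```python
from h import *
o,p,R=state(); print("F tool",R.T@o['wrist_force'],'box',w2b(p))
cv2.imwrite('pics/w11.png',vision.camera('wrist')[:,:,::-1])
for s in (.095,.1):
    P=[b2w([-(.092+s)*np.cos(.1047),y,.082-.005-(.092+s)*np.sin(.1047)]) for y in(.082,-.082)]
    print(s,[projw(X) for X in P])
```

```text
F tool [ 0.803  -8.5406 -5.9255] box [-0.0792  0.0017  0.0628]
0.095 [array([450.6279,  56.023 ]), array([100.8616,  56.2394])]
0.1 [array([450.6106,  45.9043]), array([100.9142,  46.2257])]
```

View pics/w11.png

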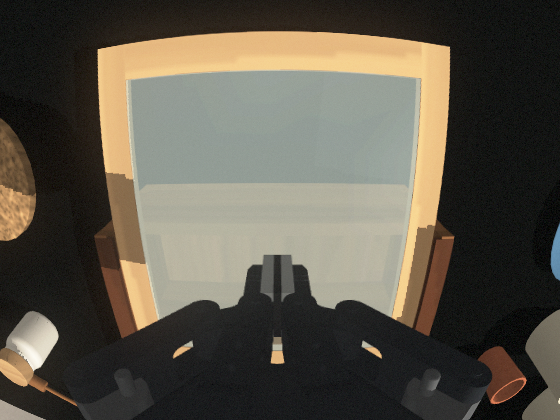

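{"op": "apply_moves", "data": {
  "increments": [
    {"x": 0.0,"y": -0.5,"z": 0.0,"ax": 0.0,"ay": 0,"az": 0,"grip": 1},
    {"x": 0.0,"y": -3,"z": -1,"ax": 0.0,"ay": 0,"az": 0,"grip": 1},
    {"x": 0.0,"y": -6,"z": -4,"ax": 0.0,"ay": 0,"az": 0,"grip": 0.8},
    {"x": 0.0,"y": -9,"z": -7,"ax": 0.0,"ay": 0,"az": 0,"grip": 0.2},
    {"x": 0.0,"y": -9,"z": -7,"ax": 0.0,"ay": 0,"az": 0,"grip": 0}
  ]
}}

```text
time_s: 21.92
eef_pos: [0.5427, -0.0187, 0.1632]
eef_rot: [-0.446, 0.511, 0.549, -0.488]
wrist_force: [-1.0, 0.9, -0.1]
opening: 0.618
```

Run:
```python
from h import *
cv2.imwrite('pics/w12.png',vision.camera('wrist')[:,:,::-1])
cv2.imwrite('pics/s12.png',vision.camera('side')[:,:,::-1])
for c in('wrist','side'):
    for n in('jar','trivet'): print(c,n,[(r['p'],r['rect']) for r in find_in(c,n)[:2]])
rel(b2w([.033,.002,.16]),Rt(0))
for n,q in {'jar':b2w([.033,0,.068]),'triv':[.471,-.2815,.01]}.items(): print(n,projw(q),proj('side',q))
```

```text
wrist jar [(0.83, [273.4, 238.5, 44.8, 57.3])]
wrist trivet [(0.79, [46.8, 96.4, 77.2, 107.4])]
side jar [(0.75, [315.5, 222.1, 16.7, 24.8])]
side trivet [(0.78, [379.8, 361.9, 79.4, 78.4]), (0.68, [266.5, 255.9, 132.8, 106.9])]
t 22.225 pos [ 0.5388 -0.018   0.1591] F [ 0.4137  0.687  -0.1571] open 1.0030624266838435 
shift cm [-0.0942  0.565  -5.5126] rotvec [ 0.1189  0.0017 -0.0056]
jar [274.7757 256.4264] [[316.051  213.4646]]
triv [ 35.9677 100.216 ] [[380.2272 358.1886]]
```

View pics/w12.png

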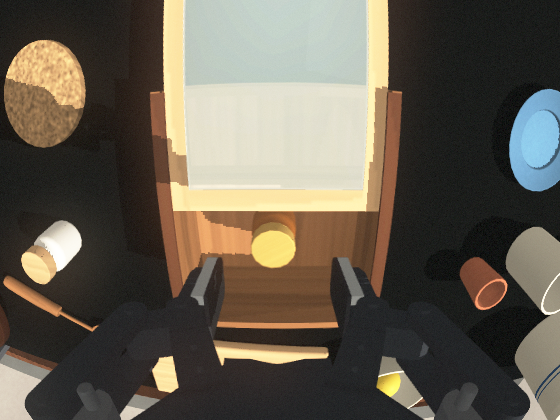

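View pics/s12.png

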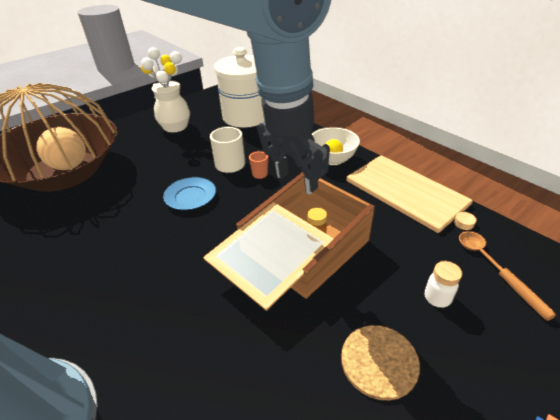

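```bash
cat >> h.py <<'E'
def planew(uv,z):
    pw=vision.camera_params('wrist'); d=np.array(uv)-pw["intrinsics"][:2,2]; r=np.hypot(*d); th=r/pw["intrinsics"][0,0]
    v=np.array([*(d/r*np.sin(th)),np.cos(th)]); v=pw["R"].T@v; C=-pw["R"].T@pw["t"]; return C+v*(z-C[2])/v[2]
E
python3 - <<'E'
from h import *
im=vision.camera('wrist')
hsv=cv2.cvtColor(im,cv2.COLOR_RGB2HSV); m=cv2.inRange(hsv,(20,120,120),(35,255,255)); m[:,:240]=0;m[:,310:]=0;m[:215]=0;m[290:]=0
ys,xs=np.nonzero(m); 
n,l,st,ce=cv2.connectedComponentsWithStats(m); i=1+st[1:,4].argmax(); print(st[i],ce[i])
j=planew(ce[i],.068); print("jar wrist",j,w2b(j))
cv2.imwrite('pics/w13.png',cv2.resize(im[180:340,180:380,::-1],None,fx=4,fy=3.75))
im=vision.camera('side'); hsv=cv2.cvtColor(im,cv2.COLOR_RGB2HSV); m=cv2.inRange(hsv,(22,150,150),(35,255,255)); m[:,:295]=0;m[:,340:]=0;m[:200]=0;m[245:]=0
n,l,st,ce=cv2.connectedComponentsWithStats(m); i=1+st[1:,4].argmax(); print(st[i],ce[i]); print(w2b(plane('side',ce[i],.066)))
t=regions_of('wrist','trivet')[0]; c,ax,an=cv2.fitEllipse(max(cv2.findContours(t['mask'].astype(np.uint8),0,1)[0],key=len)); print(c,ax,planew(c,.01))
E
```

```text
[ 250  238   44   37 1276] [271.5768 255.674 ]
jar wrist [ 0.5944 -0.0194  0.068 ] [ 0.0329 -0.0028  0.068 ]
[308 208  18  12 176] [316.5682 213.6705]
[0.035  0.0002 0.066 ]
(41.51152038574219, 98.16585540771484) (81.42020416259766, 107.87579345703125) [ 0.4707 -0.2739  0.01  ]
```

View pics/w13.png

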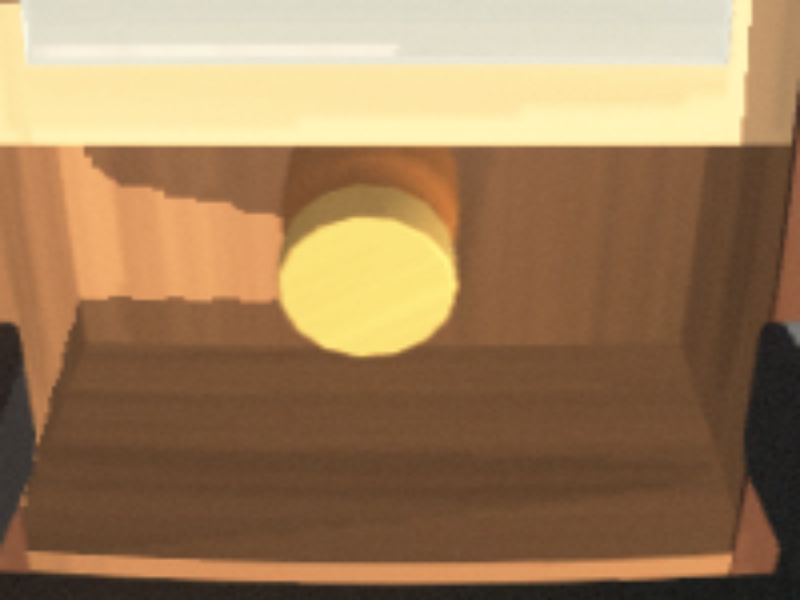

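Run:
```python
from h import *
rel(b2w([.0335,-.0015,.11]),Rt(0))
```

```text
t 22.375 pos [ 0.5398 -0.0182  0.16  ] F [-0.1448 -0.3302  0.105 ] open 0.9980589594741092 
shift cm [-0.3806  5.6237 -4.8559] rotvec [ 0.1207  0.0016 -0.0063]
```

{"op": "apply_moves", "data": {
  "increments": [
    {"x": -0.2,"y": 1.5,"z": -2.5,"ax": 0.06,"ay": 0,"az": -0.003,"grip": 0},
    {"x": -0.38,"y": 3.2,"z": -4.86,"ax": 0.1207,"ay": 0.0016,"az": -0.0063,"grip": 0},
    {"x": -0.38,"y": 5.6,"z": -4.86,"ax": 0.1207,"ay": 0.0016,"az": -0.0063,"grip": 0},
    {"x": -0.38,"y": 5.6,"z": -4.86,"ax": 0.1207,"ay": 0.0016,"az": -0.0063,"grip": 0},
    {"x": -0.38,"y": 5.6,"z": -4.86,"ax": 0.1207,"ay": 0.0016,"az": -0.0063,"grip": 0}
  ]
}}

```text
time_s: 23.0
eef_pos: [0.5947, -0.018, 0.1107]
eef_rot: [-0.48, 0.48, 0.519, -0.519]
wrist_force: [0.2, 0.2, -0.0]
opening: 1.0
```

Run:
```python
from h import *
im=vision.camera('wrist');cv2.imwrite('pics/w14.png',im[:,:,::-1])
im=vision.camera('side');cv2.imwrite('pics/s14.png',cv2.resize(im[130:310,195:400,::-1],None,fx=3.3,fy=3.3,interpolation=cv2.INTER_CUBIC))
rel(b2w([.0335,-.0015,.015]),Rt(0))
o,p,R=state()
for l in(-.04,-.03,-.02,-.01,0,.01): print(l,[projw(p+l*R[:,1]+dx*R[:,0]+.011*R[:,2]) for dx in(-.0425,.0425)])
print(projw(b2w([.0335,-.0015,.068])))
```

```text
t 23.1 pos [ 0.5953 -0.0182  0.1116] F [-0.2158  0.0205  0.742 ] open 1.0023495498374708 
shift cm [0.0244 9.655  0.0533] rotvec [ 0.0018 -0.0001 -0.0005]
-0.04 [array([172.5086, 281.4414]), array([383.4952, 281.3763])]
-0.03 [array([179.0165, 269.8082]), array([376.8964, 269.7627])]
-0.02 [array([184.8489, 259.4893]), array([370.9801, 259.4584])]
-0.01 [array([190.0918, 250.2968]), array([365.6599, 250.2768])]
0 [array([194.8202, 242.0723]), array([360.8602, 242.0605])]
0.01 [array([199.0992, 234.6825]), array([356.5156, 234.6768])]
[278.0684 230.4234]
```

View pics/w14.png

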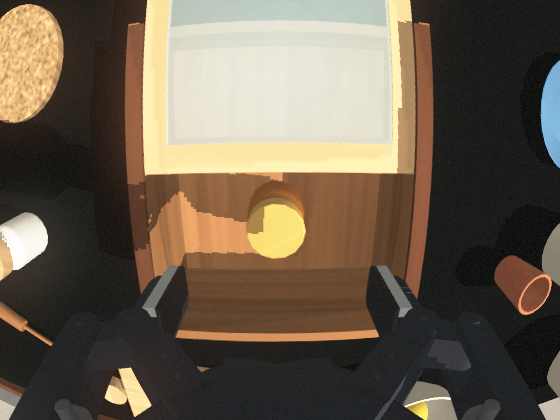

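View pics/s14.png

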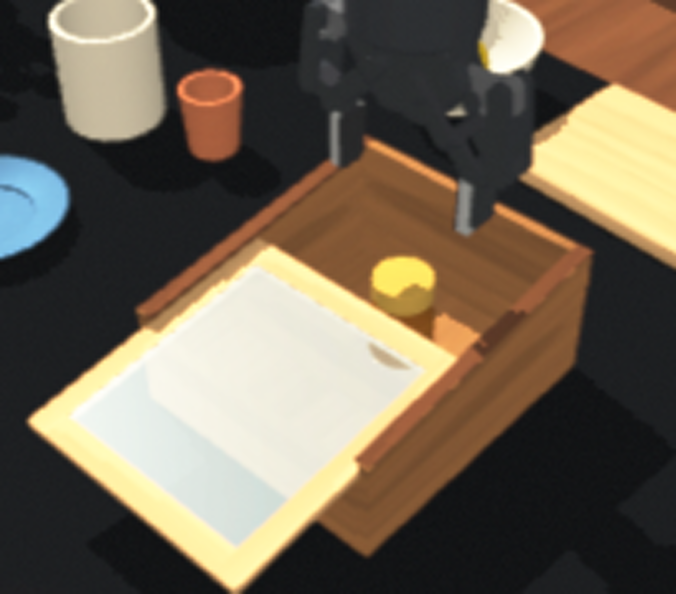

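{"op": "apply_moves", "data": {
  "increments": [
    {"x": 0.02,"y": 2,"z": 0.05,"ax": 0,"ay": 0,"az": 0,"grip": 0},
    {"x": 0.02,"y": 4,"z": 0.05,"ax": 0,"ay": 0,"az": 0,"grip": 0},
    {"x": 0.02,"y": 6,"z": 0.05,"ax": 0,"ay": 0,"az": 0,"grip": 0},
    {"x": 0.02,"y": 8,"z": 0.05,"ax": 0,"ay": 0,"az": 0,"grip": 0},
    {"x": 0.02,"y": 8,"z": 0.05,"ax": 0,"ay": 0,"az": 0,"grip": 0}
  ]
}}

```text
time_s: 23.72
eef_pos: [0.5929, -0.0176, 0.0287]
eef_rot: [0.481, -0.48, -0.518, 0.519]
wrist_force: [0.5, 0.2, 0.5]
opening: 1.001
```

Run:
```python
from h import *
im=vision.camera('wrist');cv2.imwrite('pics/w15.png',im[:,:,::-1])
im=vision.camera('side');cv2.imwrite('pics/s15.png',cv2.resize(im[130:310,195:400,::-1],None,fx=3.3,fy=3.3,interpolation=cv2.INTER_CUBIC))
rel(b2w([.0335,-.0015,.010]),Rt(0))
```

```text
t 23.825 pos [ 0.5949 -0.0181  0.0313] F [-0.0706  0.3048  0.3619] open 1.001477837104415 
shift cm [0.0032 2.1254 0.0044] rotvec [ 0.0014 -0.0001 -0.0004]
```

View pics/w15.png

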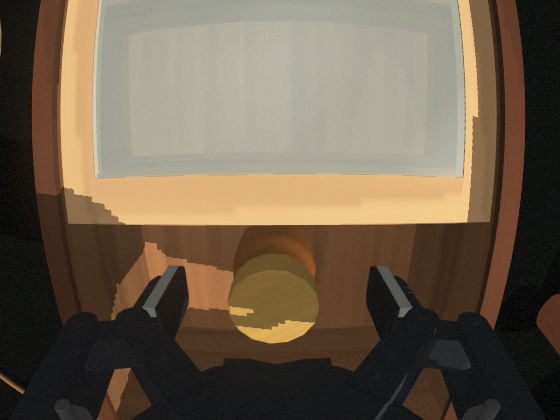

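View pics/s15.png

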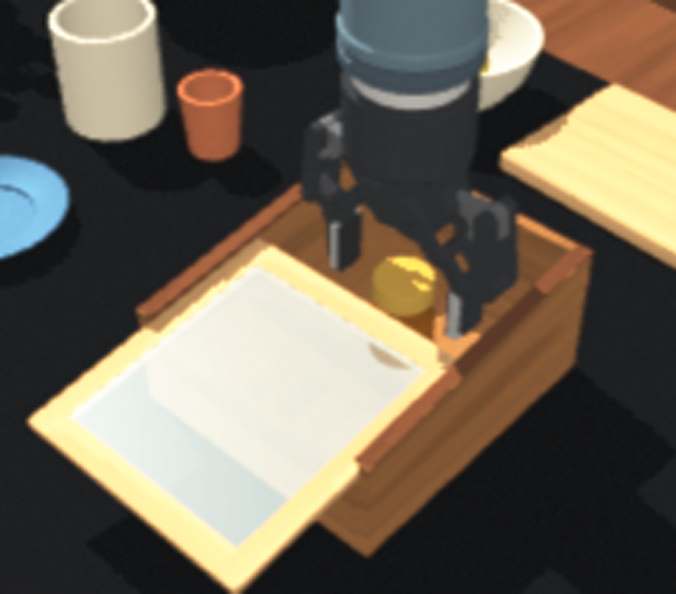

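{"op": "apply_moves", "data": {
  "increments": [
    {"x": 0,"y": 1.0,"z": 0,"ax": 0,"ay": 0,"az": 0,"grip": 0},
    {"x": 0,"y": 2.1,"z": 0,"ax": 0,"ay": 0,"az": 0,"grip": 0},
    {"x": 0,"y": 2.1,"z": 0,"ax": 0,"ay": 0,"az": 0,"grip": 0},
    {"x": 0,"y": 2.1,"z": 0,"ax": 0,"ay": 0,"az": 0,"grip": 0.3},
    {"x": 0,"y": 2.1,"z": 0,"ax": 0,"ay": 0,"az": 0,"grip": 0.4},
    {"x": 0,"y": 2.1,"z": 0,"ax": 0,"ay": 0,"az": 0,"grip": 1},
    {"x": 0,"y": 2.1,"z": 0,"ax": 0,"ay": 0,"az": 0,"grip": 1},
    {"x": 0,"y": 2.1,"z": 0,"ax": 0,"ay": 0,"az": 0,"grip": 1},
    {"x": 0,"y": 2.1,"z": 0,"ax": 0,"ay": 0,"az": 0,"grip": 1}
  ]
}}

```text
time_s: 24.95
eef_pos: [0.5957, -0.0182, 0.011]
eef_rot: [-0.48, 0.481, 0.519, -0.518]
wrist_force: [0.2, 0.3, 5.1]
opening: 0.469
```

Run:
```python
from h import *
im=vision.camera('wrist');cv2.imwrite('pics/w16.png',im[:,:,::-1])
im=vision.camera('side');cv2.imwrite('pics/s16.png',cv2.resize(im[130:310,195:400,::-1],None,fx=3.3,fy=3.3,interpolation=cv2.INTER_CUBIC))
rel(b2w([.0335,-.0015,.18]),Rt(0))
```

```text
t 25.05 pos [ 0.5957 -0.0182  0.0111] F [-1.4358 -0.4677  4.9979] open 0.4671187916405919 
shift cm [  0.0086 -16.8942   0.0277] rotvec [ 0.0028 -0.     -0.0008]
```

View pics/w16.png

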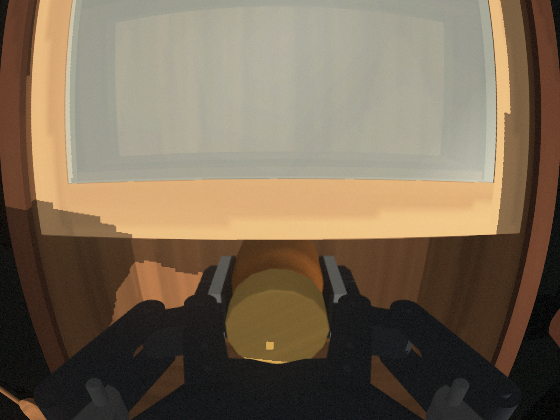

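View pics/s16.png

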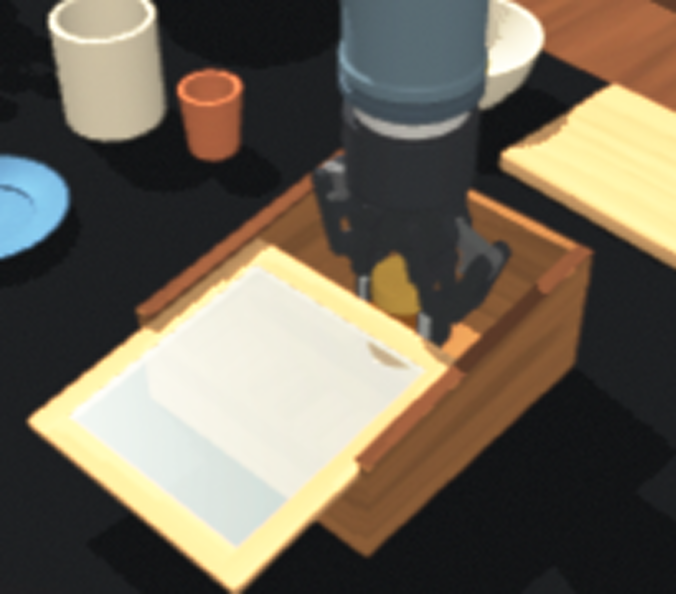

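{"op": "apply_moves", "data": {
  "increments": [
    {"x": 0,"y": -1,"z": 0,"ax": 0,"ay": 0,"az": 0,"grip": 1},
    {"x": 0,"y": -4,"z": 0,"ax": 0,"ay": 0,"az": 0,"grip": 1},
    {"x": 0,"y": -8,"z": 0,"ax": 0,"ay": 0,"az": 0,"grip": 1},
    {"x": 0,"y": -12,"z": 0,"ax": 0,"ay": 0,"az": 0,"grip": 1},
    {"x": 0,"y": -15,"z": 0,"ax": 0,"ay": 0,"az": 0,"grip": 1},
    {"x": 0,"y": -15,"z": 0,"ax": 0,"ay": 0,"az": 0,"grip": 1}
  ]
}}

```text
time_s: 25.8
eef_pos: [0.597, -0.0184, 0.1642]
eef_rot: [-0.478, 0.483, 0.52, -0.517]
wrist_force: [0.1, -0.2, -0.0]
opening: 0.466
```

Run:
```python
from h import *
im=vision.camera('wrist');cv2.imwrite('pics/w17.png',im[:,:,::-1])
im=vision.camera('side');cv2.imwrite('pics/s17.png',im[:,:,::-1])
for c in('wrist','side'):
  for t in regions_of(c,'trivet')[:1]:
    e,ax,an=cv2.fitEllipse(max(cv2.findContours(t['mask'].astype(np.uint8),0,1)[0],key=len)); print(c,t['p'],e,ax,planew(e,.01) if c=='wrist' else plane(c,e,.01))
rel([.470,-.282,.16],Rt(0,yaw=0.0767))
```

```text
wrist 0.56 (51.63710021972656, 62.541751861572266) (77.576416015625, 106.10848236083984) [ 0.4685 -0.2689  0.01  ]
side 0.69 (379.3929138183594, 362.5871276855469) (69.8055191040039, 80.7574462890625) [ 0.4642 -0.2851  0.01  ]
t 26.0 pos [ 0.5939 -0.0178  0.1591] F [-0.5969 -0.1401 -0.7614] open 0.4680421907784585 
shift cm [-25.3943  -0.0901  14.3805] rotvec [-0.0004 -0.0001  0.0003]
```

View pics/w17.png

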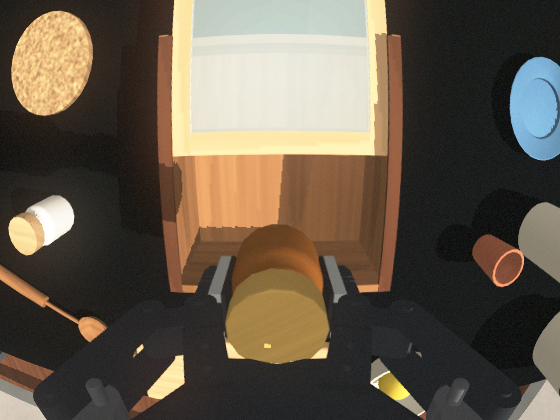

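View pics/s17.png

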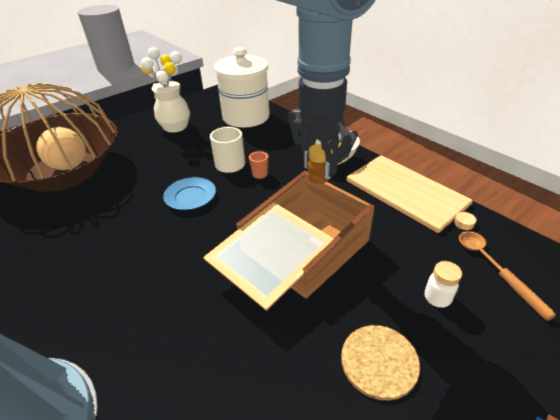

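{"op": "apply_moves", "data": {
  "increments": [
    {"x": -2.5,"y": 0,"z": 1.4,"ax": 0,"ay": 0,"az": 0,"grip": 1},
    {"x": -6,"y": 0,"z": 3.4,"ax": 0,"ay": 0,"az": 0,"grip": 1},
    {"x": -10,"y": 0,"z": 5.7,"ax": 0,"ay": 0,"az": 0,"grip": 1},
    {"x": -14,"y": 0,"z": 8,"ax": 0,"ay": 0,"az": 0,"grip": 1},
    {"x": -18,"y": 0,"z": 10.2,"ax": 0,"ay": 0,"az": 0,"grip": 1},
    {"x": -22,"y": 0,"z": 12.5,"ax": 0,"ay": 0,"az": 0,"grip": 1},
    {"x": -24.5,"y": 0,"z": 13.9,"ax": 0,"ay": 0,"az": 0,"grip": 1},
    {"x": -25.4,"y": 0,"z": 14.4,"ax": 0,"ay": 0,"az": 0,"grip": 1},
    {"x": -25.4,"y": 0,"z": 14.4,"ax": 0,"ay": 0,"az": 0,"grip": 1},
    {"x": -25.4,"y": 0,"z": 14.4,"ax": 0,"ay": 0,"az": 0,"grip": 1}
  ]
}}

```text
time_s: 27.25
eef_pos: [0.4701, -0.2809, 0.1586]
eef_rot: [-0.481, 0.48, 0.519, -0.519]
wrist_force: [0.1, 1.3, -1.0]
opening: 0.465
```

Run:
```python
from h import *
vision.camera('top')
im=vision.camera('wrist');cv2.imwrite('pics/w18.png',im[:,:,::-1])
rel([.471,-.2815,.025],Rt(0,yaw=0.0767))
im=vision.camera('side');cv2.imwrite('pics/s18.png',im[:,:,::-1])
o,p,R=state()
print(projw([.471,-.2815,.01]), [projw([.471+.06*np.cos(a),-.2815+.06*np.sin(a),.01]) for a in np.arange(4)*np.pi/2])
```

```text
t 27.35 pos [ 0.4703 -0.281   0.1589] F [ 0.0349  0.6757 -0.4792] open 0.4667067410438246 
shift cm [-0.0671 13.3921 -0.0776] rotvec [-0.0005  0.0014  0.0007]
[277.0341 190.5407] [array([272.3906, 248.1679]), array([339.1417, 195.4581]), array([282.1751, 127.1522]), array([214.4263, 186.0303])]
```

View pics/w18.png

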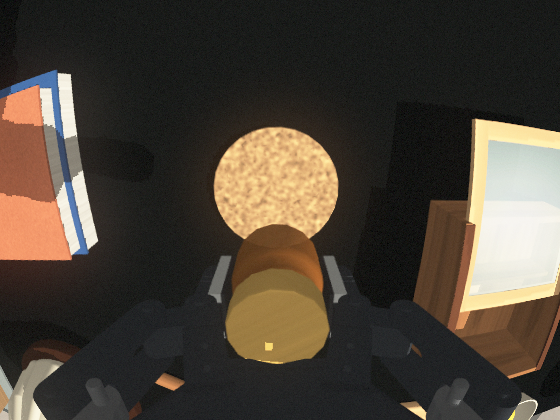

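View pics/s18.png

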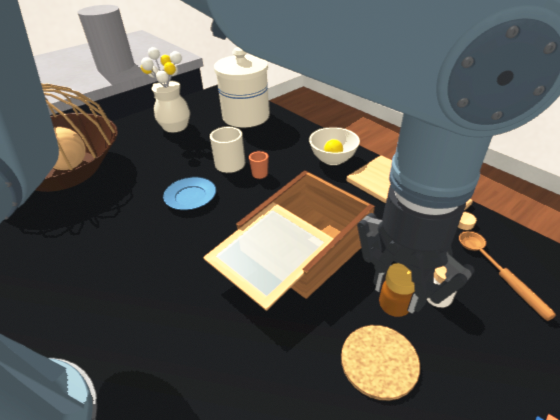

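{"op": "apply_moves", "data": {
  "increments": [
    {"x": -0.06,"y": 3,"z": -0.07,"ax": 0,"ay": 0,"az": 0,"grip": 1},
    {"x": -0.06,"y": 6,"z": -0.07,"ax": 0,"ay": 0,"az": 0,"grip": 1},
    {"x": -0.06,"y": 9,"z": -0.07,"ax": 0,"ay": 0,"az": 0,"grip": 1},
    {"x": -0.06,"y": 11,"z": -0.07,"ax": 0,"ay": 0,"az": 0,"grip": 1},
    {"x": -0.06,"y": 12.5,"z": -0.07,"ax": 0,"ay": 0,"az": 0,"grip": 1},
    {"x": -0.06,"y": 13.4,"z": -0.07,"ax": 0,"ay": 0,"az": 0,"grip": 1},
    {"x": -0.06,"y": 13.4,"z": -0.07,"ax": 0,"ay": 0,"az": 0,"grip": 1},
    {"x": -0.06,"y": 13.4,"z": -0.07,"ax": 0,"ay": 0,"az": 0,"grip": 1}
  ]
}}

```text
time_s: 28.4
eef_pos: [0.4715, -0.282, 0.0258]
eef_rot: [0.48, -0.48, -0.519, 0.519]
wrist_force: [-0.7, 1.0, -0.3]
opening: 0.471
```

Run:
```python
from h import *
rel([.471,-.2815,.0155],Rt(0,yaw=0.0767))
im=vision.camera('side');cv2.imwrite('pics/s19.png',cv2.resize(im[220:420,300:480,::-1],None,fx=3,fy=3,interpolation=cv2.INTER_CUBIC))
```

```text
t 28.4 pos [ 0.4715 -0.282   0.0258] F [-0.6833  1.0028 -0.3063] open 0.47092349651577353 
shift cm [0.0582 1.0324 0.046 ] rotvec [ 0.0005  0.0015 -0.0006]
```

View pics/s19.png

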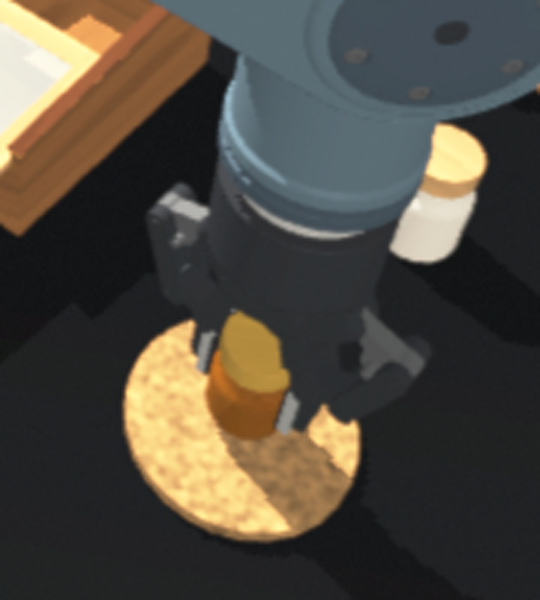

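Jar hangs just over the trivet, central. Lower slowly.

{"op": "apply_moves", "data": {
  "increments": [
    {"x": 0,"y": 0.3,"z": 0,"ax": 0,"ay": 0,"az": 0,"grip": 1},
    {"x": 0,"y": 0.6,"z": 0,"ax": 0,"ay": 0,"az": 0,"grip": 1},
    {"x": 0,"y": 0.85,"z": 0,"ax": 0,"ay": 0,"az": 0,"grip": 1},
    {"x": 0,"y": 0.85,"z": 0,"ax": 0,"ay": 0,"az": 0,"grip": 1}
  ]
}}

```text
time_s: 28.95
eef_pos: [0.4713, -0.2819, 0.0171]
eef_rot: [-0.48, 0.48, 0.519, -0.519]
wrist_force: [0.2, -0.6, -0.3]
opening: 0.466
```

{"op": "apply_moves", "data": {
  "increments": [
    {"x": 0,"y": 0.1,"z": 0,"ax": 0,"ay": 0,"az": 0,"grip": 1},
    {"x": 0,"y": 0.1,"z": 0,"ax": 0,"ay": 0,"az": 0,"grip": 1}
  ]
}}

```text
time_s: 29.2
eef_pos: [0.4712, -0.2819, 0.016]
eef_rot: [0.48, -0.48, -0.519, 0.519]
wrist_force: [-1.1, 0.1, -1.0]
opening: 0.464
```

{"op": "apply_moves", "data": {
  "increments": [
    {"x": 0,"y": 0.1,"z": 0,"ax": 0,"ay": 0,"az": 0,"grip": 1},
    {"x": 0,"y": 0.1,"z": 0,"ax": 0,"ay": 0,"az": 0,"grip": 1}
  ]
}}

```text
time_s: 29.45
eef_pos: [0.4713, -0.282, 0.0151]
eef_rot: [0.48, -0.48, -0.519, 0.519]
wrist_force: [-0.2, 0.4, 1.2]
opening: 0.47
```

{"op": "apply_moves", "data": {
  "increments": [
    {"x": 0,"y": 0.05,"z": 0,"ax": 0,"ay": 0,"az": 0,"grip": 1},
    {"x": 0,"y": 0.05,"z": 0,"ax": 0,"ay": 0,"az": 0,"grip": 1}
  ]
}}

```text
time_s: 29.7
eef_pos: [0.4713, -0.282, 0.0151]
eef_rot: [0.48, -0.48, -0.519, 0.519]
wrist_force: [-2.1, 1.5, 5.6]
opening: 0.461
```

{"op": "apply_moves", "data": {
  "increments": [
    {"x": 0,"y": 0,"z": 0,"ax": 0,"ay": 0,"az": 0,"grip": 1},
    {"x": 0,"y": 0,"z": 0,"ax": 0,"ay": 0,"az": 0,"grip": 0.45},
    {"x": 0,"y": 0,"z": 0,"ax": 0,"ay": 0,"az": 0,"grip": 0.35},
    {"x": 0,"y": 0,"z": 0,"ax": 0,"ay": 0,"az": 0,"grip": 0.2},
    {"x": 0,"y": 0,"z": 0,"ax": 0,"ay": 0,"az": 0,"grip": 0},
    {"x": 0,"y": 0,"z": 0,"ax": 0,"ay": 0,"az": 0,"grip": 0},
    {"x": 0,"y": 0,"z": 0,"ax": 0,"ay": 0,"az": 0,"grip": 0}
  ]
}}

```text
time_s: 30.58
eef_pos: [0.4713, -0.282, 0.0151]
eef_rot: [0.48, -0.48, -0.519, 0.519]
wrist_force: [0.3, -0.0, 0.0]
opening: 1.003
```

Run:
```python
from h import *
o,p,R=state(); print(o['time_s'],p,o['wrist_force'],o['opening'])
im=vision.camera('wrist');cv2.imwrite('pics/w20.png',im[:,:,::-1])
```

```text
30.575 [ 0.4713 -0.282   0.0151] [ 0.2939 -0.0215  0.0095] 1.0029511810100127
```

View pics/w20.png

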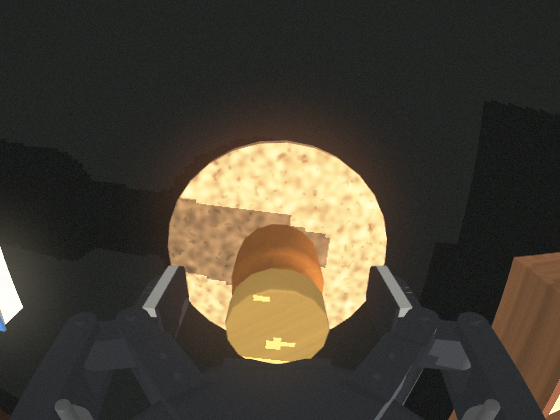

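Jar stands central, fingers clear at both sides (pad tips at cols ~180 and ~375). Lift straight up.

{"op": "apply_moves", "data": {
  "increments": [
    {"x": 0,"y": -2,"z": 0,"ax": 0,"ay": 0,"az": 0,"grip": 0},
    {"x": 0,"y": -4.5,"z": 0,"ax": 0,"ay": 0,"az": 0,"grip": 0},
    {"x": 0,"y": -8,"z": 0,"ax": 0,"ay": 0,"az": 0,"grip": 0},
    {"x": 0,"y": -12,"z": 0,"ax": 0,"ay": 0,"az": 0,"grip": 0},
    {"x": 0,"y": -15,"z": 0,"ax": 0,"ay": 0,"az": 0,"grip": 0},
    {"x": 0,"y": -15,"z": 0,"ax": 0,"ay": 0,"az": 0,"grip": 0},
    {"x": 0,"y": -15,"z": 0,"ax": 0,"ay": 0,"az": 0,"grip": 0}
  ]
}}

```text
time_s: 31.5
eef_pos: [0.4709, -0.2815, 0.1642]
eef_rot: [0.48, -0.48, -0.519, 0.519]
wrist_force: [0.2, -0.2, -0.0]
opening: 1.002
```

Run:
```python
from h import *
im=vision.camera('wrist');cv2.imwrite('pics/w21.png',im[:,:,::-1])
im=vision.camera('side');cv2.imwrite('pics/s21.png',im[:,:,::-1])
o,p,R=state(); print(o['time_s'],p,o['wrist_force'])
print(projw([.471,-.2815,.072]),proj('side',[.471,-.2815,.072]))
for off in (.0,.003):
  for s in (.092,.1):
    P=[b2w([-(.092+s)*np.cos(.1047),y,.082-off-(.092+s)*np.sin(.1047)]) for y in(.082,-.082)]; print(s,[proj('side',X)[0] for X in P])
```

```text
31.6 [ 0.4705 -0.2812  0.1634] [-0.3141  0.1418 -0.1346]
[277.0336 209.0098] [[386.247  337.1734]]
0.092 [array([206.1545, 253.483 ]), array([268.5438, 304.2941])]
0.1 [array([202.7621, 256.171 ]), array([265.0475, 307.6624])]
0.092 [array([206.4119, 254.5825]), array([268.6376, 305.3842])]
0.1 [array([203.0305, 257.2687]), array([265.1532, 308.7482])]
```

View pics/s21.png

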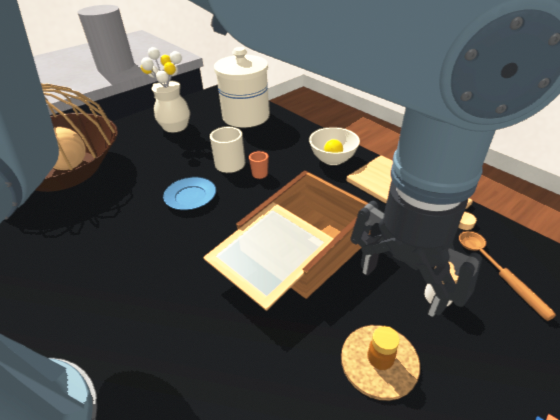

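View pics/w21.png

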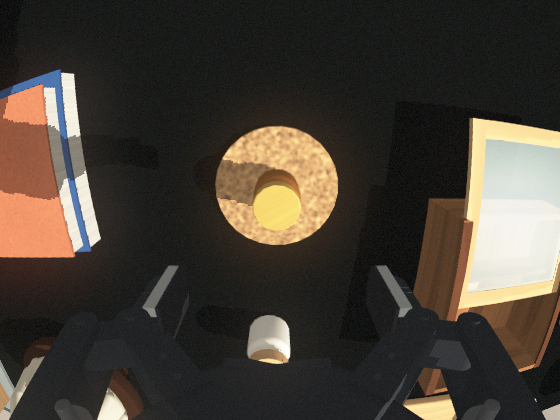

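```bash
python3 -c "
from bench import ticket; print(ticket.hand_in())"
```

```text
the job is handed in; nothing more can be done
None
```

I opened the lid, moved the amber jar onto the cork trivet and handed the job in at about 32 s; the hand-in reports no verdict.

**Lid:** The closed fingers pressed on it with about 5–10 N normal force. It took about 4.4 N to draw, rising to about 6 N at the end. Corner measurements in the wrist and side pictures put it at about 98–99 mm open. On the last pull the tool moved another 2.5 mm while the lid stayed put, so I take it to be at its stop. The opening was measured by camera, not read from the joint.

**Jar:** I gripped it in the box, lifted it clear and lowered it until it touched the trivet (about 5.6 N, at the height I had worked out). Then I opened the fingers and lifted away. In the last wrist picture the cap is within about 1 pixel of where a jar centred on the trivet should appear. The jar looks upright and the fingers are clear of it.

**Other objects:** The saucer, mug, egg cup and white jar look undisturbed in the last pictures; I did not re-measure their positions.

**What disagreed:** Camera views and the contact height put the shut fingertips 8–15 mm behind the reported TCP (about 25 mm behind when open), where the description says 25 mm ahead. That made feeling for the lid slow, about 12 s. After that I used the measured offsets.

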